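# Close up the satellite model's top deck

## Robot

A 7-joint arm with a two-finger parallel gripper is mounted at the origin on the work surface. World frame = base frame: x ahead of the robot, y to its left, z up, the work surface at z = 0. Lengths are in m, angles in rad, forces in N, time in s.
With the tool pointing down it reaches from about 0.4 to 0.85 m from the base axis. Payload 4.5 kg.
Tool frame: the origin (TCP) lies at the very end of the fingers, on their centre line; the grasp point (between the pads) lies behind it (r.grip_depth is the z of the grasp point in the tool frame, in m); z points along the fingers, y is the direction in which the jaws open and shut (so a half turn about z gives the same grasp; the last joint's range is limited). The gripper opens to 88 mm and grips with 3 to 60 N. Pads are 18 mm wide; open, the fingers measure 123 mm over their backs; the gripper's body (75 mm by 187 mm) begins 45 mm behind the grasp point.
Start: joints at [1.136, 0.689, -0.195, 1.565, 0.157, 0.902, -0.215], TCP at [0.282, -0.558, 0.239] pointing down, gripper open.
Joint ranges: [-3.01, 3.01], [-0.46, 2.08], [-1.47, 1.51], [0.13, 2.56], [-1, 4.14], [0.04, 2.09], [-2.66, 2.66]. Speed limits (rad/s): [2.57, 2.57, 3.14, 3.14, 3.14, 3.14, 3.14].

## Interface

Orientations are given as a unit quaternion [x, y, z, w].
In Python, from plant import sensors, cams, r gives the robot as it stands. The module is installed in compiled form; this text tells all that it offers.
- The arm moves only by the tool drive_tool, never from a script. Its argument "series" is a list that holds one entry, the list of rows, each a list of 5 numbers: the shift along the world's x, y, z in mm, then the turn about the world's z in rad, then the finger opening in mm, from 0 to 88.1. A call has 1 to 10 rows; each row shifts and turns the commanded pose from where the row before left it; what a row does not reach is not made up. A row lasts 1/10 s, in which the tool goes at most 50 mm and 8.59 degrees, less where a joint would pass 70% of its speed; a pose out of reach is approached as far as the arm can. A call with a gripper value outside its range is refused whole. The fingers move at their own pace and stop on an object; "force" is the grip in N (left out, the last holds). Time passes only in rows, so rows that do not move let the fingers close. It gives the time, the measured TCP pose, the force and the opening at its end, in the units of the state.
- sensors.get_state(): the state, without advancing time (a new reading comes with each control period).
- cams.snapshot(name): name is "side" or "top" or "wrist"; returns the picture (480x640x3 uint8, blue, green, red); there is no depth.
- cams.camera_model(name): a dict with "fx", "fy", "cx", "cy" (pixels), "distortion" ([k1, k2, p1, p2, k3] as OpenCV has them; the pictures are not rectified), "camera_from_world" (4x4, takes a point from world to camera coordinates). Camera axes: x right, y down, z forward; pixel columns grow to the right and rows downward; lengths in m; the calibration is good to about 2 mm. A picture is of the moment at which its call begins: read the wrist's pose just before it. camera_model takes no time and is no camera call; for the wrist camera it gives the pose at the moment of the call.
- r.finish_job(): hands the job in, once; it reports no verdict.
Trained networks look in the newest picture that a camera, given by its name, has taken for a name from the list of things; names that differ only in an ending like _2 or _b are one class to them, and where a whole thing is asked for, a point or a joint stands for the part that bears it (a point fixed in the world has none). Each returns a list of dicts, best first, with "confidence" (0 to 1); they miss things now and then, are a little off and sometimes report something else, mostly with a low value. They report only what shows in the picture. A call takes as long as a camera call. They do not tell look-alikes from the thing itself.
- cams.trace(camera, name): "mask" (480x640 bool, what is visible of it) and "at" ([column, row] in pixels, amid what is visible of it).
- cams.mark_of(camera, name): "at" ([column, row] in pixels: a listed point, or the origin of a listed thing).
The state is a dict: "clock": time; "q": joint angles; "qd": joint speeds; "joint_torque": joint torques, N m; "tool_pos": TCP position; "eef_rot": TCP orientation; "contact_force": force on the tool from outside, world axes, zero at the start; "moment": the same for the moment, N m; "opening": opening from 0.0 (shut) to 1.0 (fully open).
Only numpy, scipy, OpenCV 4.12 (cv2) and the standard library are available. Lean on these libraries where they do the work, as an engineer would, in place of code of your own. Each camera call takes 0.05 s, during which the arm holds its last target.

## Task

Get the satellite model's top deck ready for its shake test, in whichever order suits you: lay the lens barrel in the deck's saddle with its hood at the side away from the strap's block, and swing the orange strap down flat over it; and close the round port: set the lid in the port so that its key rests on the rim, a good thumb's width (20 mm or more) to one side of the notch, then turn the lid on the rim until the key drops in and seat it fully home. Set the barrel down, never let it fall, and leave the other things where they are.

Things in the scene. Friction and masses are not known exactly. Their poses are not given: they have to be found in the camera images.
- satellite: blue low satellite model with dark cells, fixed, 230 x 230 mm, deck 120 mm above the bench; origin on the bench under its centre, z up. On the deck: round port 56 mm to +y of the centre, camera saddle 58 mm to -y, thin antenna 70 mm tall at (92, -2) mm, grey connector 12 mm tall at (-95, 85), 8 mm high screws in the corners
- port_rim (a point): centre of the top of the port's rim, 150 mm above the bench. The port is a black upright ring, outside 100 mm, bore 76 mm, 30 mm high, fixed to the deck; same axes as the satellite. One notch, 14 mm wide and 8 mm deep with a yellow floor, is cut through the rim on its +x side
- notch (a point): middle of the notch, level with the rim's top, 42 mm from the port's centre along +x
- lid_grip (a point): centre of the black bar handle of the lid (loose, 0.25 kg), the place to grip: 52 mm long along the lid's x, 12 mm thick along y, 20 mm high, with a 16 mm gap under it (legs at its ends). x points to the key (yellow mark on the disc), z up. It is 44 mm above the bench at the start, and 32 mm above the underside of the lid's disc
- lid_seat (a point): centre of the underside of the lid's aluminium disc (96 mm across, 6 mm thick). Below it a spigot 71 mm across, 12 mm deep, tapered at the foot, fits loosely into the port's bore; the lid stands on it at the start. Level with port_rim when the lid is home, 7 mm above it while the lid is held level with its key riding on the rim
- lid_key (a point): the lid's only key, at the disc's underside 42 mm from the centre along the lid's x: a block 10 mm wide, 11 mm radially, reaching 7 mm below the disc
- barrel_mid (a point): middle of the lens barrel (loose, 0.22 kg), on its axis: an aluminium tube 40 mm across, 65 mm long either side of this point; x along the axis to the black hood. Grip across the tube 0 to 15 mm from here towards the hood. It starts in a white bench rest, axis 45 mm above the bench, held 42 to 58 mm from here at either side by yokes 39 mm high; open between, floor 6 mm high
- barrel_hood (a point): centre of the hood's front face, 93 mm from barrel_mid along x; the hood is 49 mm across and 28 mm long. At the tail is a thin plug 12 mm long
- saddle_axis (a point): where barrel_mid belongs, 35 mm above the deck; axes as the satellite, x to the hood's side. Saddle, fixed: vee-blocks at x -60 to -30 mm (strap block) and 48 to 60 mm hold the tube at 45 degrees; 29 mm high, 64 mm wide; between them free over a 4 mm plate. Beside x = -45 mm hinge posts 60 mm high at y -30 mm, a post 51 mm high at y 31 mm
- strap (a joint): angle of the orange clamp strap in rad: 0 = lying flat across the barrel's top; grows as it opens upward and outward to the saddle's -y side (1.57 upright, 2.6 the stop). It stays where it is left (about 0.035 Nm of friction); push it over with shut fingers, near its free end. A bar 16 mm wide, 6 mm thick with a 10 mm round end, reaching 72 mm from its hinge
- strap_hinge (a point): on the strap's hinge line, which runs along the saddle's x: at (-45, -30) mm from saddle_axis, 23 mm higher; same axes as the satellite
- strap_tip (a point): middle of the strap's free end, 72 mm from the hinge
- screwdriver: green-handled screwdriver, 150 mm long, lying on the bench; origin under its middle (leave alone)
- tape: amber tape roll, ring 88 mm across, 19 mm high, flat on the bench; origin at the centre of its underside (leave alone)
- solvent: white bottle 56 mm across, 140 mm tall, standing; origin at the centre of its underside (leave alone)
- module: small grey box 55 x 36 x 24 mm; origin at the centre of its underside (leave alone)
- spare_panel: blue spare panel with two dark cells, 100 x 80 x 6 mm, lying flat; origin at the centre of its underside (leave alone)
- spanner: steel spanner 150 mm long, lying; origin under its middle (leave alone)
- lens_cap: red cap 26 mm across, 12 mm high, lying on the satellite's deck; origin at the centre of its underside (leave alone)
Mind the look-alikes: they are no part of the job. What is shaped like the part that bears lid_grip but green or turquoise is not meant.

How it is judged:
By the outcome, as a careful person would: the job done as asked, in the order asked, and still so for the second after the job is handed in, with the robot touching nothing.
It also fails if it takes over 72 s, if anything falls off the work surface, if the arm or the gripper's body presses on something with over 40 N, if the wrist force passes 120 N, or if a joint passes its speed limit or range.

## Working session

There is one attempt and no reset: what is moved stays moved. The work goes in short steps, Python scripts to look and compute and a tool call to move; the robot and the scene stay as the last step left them, time stands still between calls to the robot, and variables do not carry over. Pictures are saved under pics/ and viewed, and the job is handed in when it is done.

Besides the shell and the picture viewer there is one more tool, called after "Request:" by a JSON object that holds its "op" and its "data", one argument or row to a line. drive_tool: Moves the arm, as the interface text tells. Its arguments: {"type":"object","properties":{"series":{"type":"array","items":{"type":"array","items":{"type":"array","items":{"type":"number"}}}},"force":{"type":"number"}},"required":["series"]}

```bash
ls; mkdir -p pics
python3 - <<'E'
from plant import sensors,cams,r
import cv2
s=sensors.get_state(); print(s); print(r.grip_depth)
for n in ["side","top","wrist"]:
    im=cams.snapshot(n); cv2.imwrite(f"pics/a_{n}.png",im)
    m=cams.camera_model(n); print(n,m)
E
```

```text
pics
{'clock': 0.0, 'q': array([ 1.13582148,  0.68999667, -0.19454979,  1.56636394,  0.15731162,
        0.90248907, -0.21510726]), 'qd': array([-0.00103024, -0.00053392, -0.00147287,  0.00104194, -0.00052809,
        0.00011086,  0.00064869]), 'joint_torque': array([-4.53425546e-04, -5.27560222e+01, -1.26690689e+00, -1.53427774e+01,
       -5.26308117e-02,  6.55766795e-03,  1.84336059e-04]), 'tool_pos': array([ 0.28205079, -0.55701739,  0.23789773]), 'eef_rot': array([ 9.72643081e-01,  2.32302755e-01, -2.74034117e-04, -8.89473045e-04]), 'contact_force': array([ 0.59094532, -0.37914553, -0.5770323 ]), 'moment': array([ 0.00569132, -0.04509496,  0.04834303]), 'opening': 1.0014254232119562}
-0.0187
side {'fx': 482.15769978839586, 'fy': 482.15769978839586, 'cx': 316.9203814733207, 'cy': 236.61545908609807, 'distortion': array([0.03967305, 0.        , 0.        , 0.        , 0.        ]), 'camera_from_world': array([[-0.7860857 , -0.61811409, -0.00206077,  0.41923081],
       [-0.44376745,  0.56667514, -0.694226  ,  0.33635137],
       [ 0.43027866, -0.54480663, -0.71975414,  1.14177752]
[... 482 characters left out ...]
3289e-03, -9.85797995e-01,
         1.41448058e+00],
       [ 0.00000000e+00,  0.00000000e+00,  0.00000000e+00,
         1.00000000e+00]])}
wrist {'fx': 341.32506264980947, 'fy': 341.32506264980947, 'cx': 318.9100831402491, 'cy': 231.46938487609737, 'distortion': array([-0.05429179,  0.        ,  0.        ,  0.        ,  0.        ]), 'camera_from_world': array([[ 4.52155128e-01, -8.91938920e-01, -8.38727772e-04,
        -6.24480715e-01],
       [-8.46925427e-01, -4.29630786e-01,  3.13264599e-01,
        -4.30009923e-02],
       [-2.79773232e-01, -1.40933855e-01, -9.49665513e-01,
         3.90803779e-01],
       [ 0.00000000e+00,  0.00000000e+00,  0.00000000e+00,
         1.00000000e+00]])}
```

View pics/a_side.png

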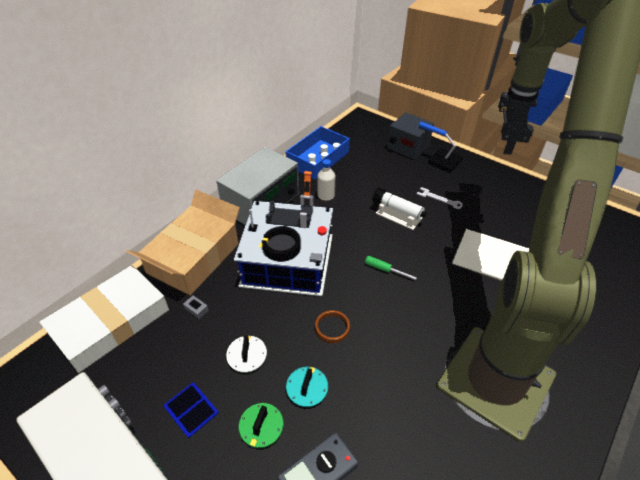

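View pics/a_top.png

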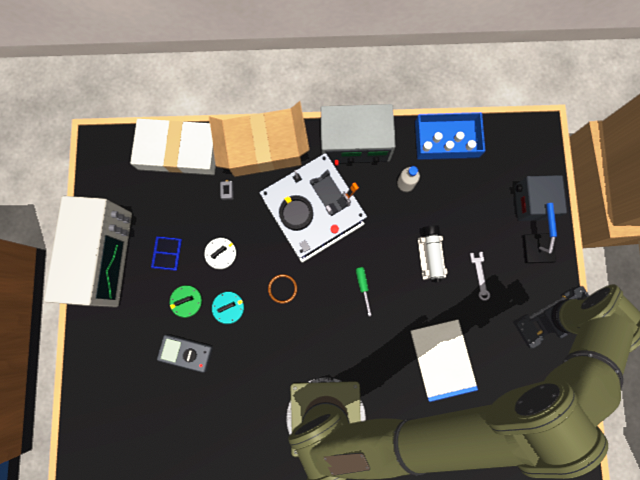

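View pics/a_wrist.png

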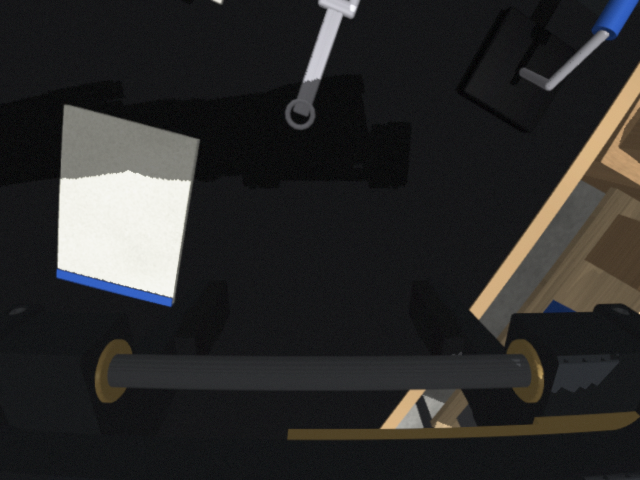

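Side view: the satellite is at (285,250). The aluminium lid is at (246,354), with look-alikes in turquoise (307,386) and green (261,425). The barrel is at (398,207) with its black hood at the left end. Top view: the lid is at (220,253), turquoise (228,307), green (185,301), barrel (431,255). I'll take the silver-white one.

```bash
cat > h.py <<'E'
import numpy as np,cv2
from plant import sensors,cams,r
def ray(m,px):
    K=np.array([[m['fx'],0,m['cx']],[0,m['fy'],m['cy']],[0,0,1]])
    u=cv2.undistortPoints(np.array([[px]],float),K,np.array(m['distortion']))[0,0]
    T=m['camera_from_world'];R=T[:3,:3];t=T[:3,3]
    d=R.T@np.array([u[0],u[1],1]);return -R.T@t,d/np.linalg.norm(d)
def tri(obs):
    A=np.zeros((3,3));b=np.zeros(3)
    for m,p in obs:
        o,d=ray(m,p);P=np.eye(3)-np.outer(d,d);A+=P;b+=P@o
    X=np.linalg.solve(A,b)
    return X,[np.linalg.norm((np.eye(3)-np.outer(d,d))@(X-o)) for o,d in [ray(m,p) for m,p in obs]]
def atz(m,p,z):
    o,d=ray(m,p);return o+d*(z-o[2])/d[2]
def proj(m,X):
    K=np.array([[m['fx'],0,m['cx']],[0,m['fy'],m['cy']],[0,0,1]])
    T=m['camera_from_world']
    return cv2.projectPoints(np.array([X],float),cv2.Rodrigues(T[:3,:3])[0],T[:3,3],K,np.array(m['distortion']))[0][0,0]
E
python3 - <<'E'
from h import *
M={n:cams.camera_model(n) for n in("side","top")}
D={}
for n in ["lid_grip","lid_seat","lid_key","port_rim","notch","barrel_mid","barrel_hood","saddle_axis","strap_hinge","strap_tip","satellite"]:
    for c in ("side","top"):
        D[n,c]=[(np.round(x['at'],1).tolist(),round(x['confidence'],2)) for x in cams.mark_of(c,n)][:4]
    print(n,"side",D[n,"side"],"top",D[n,"top"])
    for a in D[n,"side"]:
        for b in D[n,"top"]:
            X,e=tri([(M["side"],a[0]),(M["top"],b[0])])
            if max(e)<.008: print("   ",X.round(4),np.round(e,4),a[1],b[1])
print(sensors.get_state()['clock'])
E
```

```text
lid_grip side [([256.8, 420.5], 0.74), ([242.5, 348.0], 0.68), ([308.8, 379.6], 0.57)] top [([216.8, 251.1], 0.9), ([178.1, 303.1], 0.78), ([227.8, 306.5], 0.69), ([345.1, 197.5], 0.67)]
    [0.3502 0.4314 0.0569] [0.0031 0.0031] 0.74 0.78
    [0.5052 0.3207 0.0393] [0.0017 0.0017] 0.68 0.9
    [0.3334 0.2854 0.0342] [0.0008 0.0008] 0.57 0.69
lid_seat side [([262.5, 420.5], 0.98), ([248.4, 352.3], 0.91), ([377.7, 193.8], 0.67), ([305.1, 390.7], 0.61)] top [([221.3, 251.3], 0.84), ([184.5, 301.5], 0.79), ([229.0, 306.3], 0.66)]
    [0.3529 0.4186 0.0309] [0.0001 0.0001] 0.98 0.79
    [0.5048 0.3113 0.0092] [0.0025 0.0025] 0.91 0.84
    [ 0.337   0.2927 -0.0138] [0.0012 0.0012] 0.61 0.66
lid_key side [([310.7, 371.7], 0.94), ([248.1, 338.4], 0.87), ([249.8, 443.5], 0.86), ([403.1, 203.4], 0.71)] top [([231.1, 244.0], 0.74), ([239.3, 303.5], 0.69), ([172.2, 308.0], 0.66)]
    [0.3459 0.2566 0.0124] [0.0035 0.0035] 0.94 0.69
    [0.5298 0.2822 0.0093] [0.0005 0.0005] 0.87 0.74
    [0.3402 0.464  0.016 ] [0.0065 0.0065] 0.86 0.66
port_rim side [([282.1, 236.4], 0.75), ([436.7, 198.0], 0.3
[... 506 characters left out ...]
addle_axis side [([287.5, 208.5], 0.72), ([307.8, 200.2], 0.19)] top [([165.4, 251.2], 0.71), ([329.3, 191.4], 0.61), ([216.4, 250.7], 0.45)]
    [ 0.6552 -0.0293  0.1523] [0.0032 0.0032] 0.72 0.61
    [0.4374 0.218  0.4594] [0.0068 0.0068] 0.72 0.45
strap_hinge side [([307.4, 196.2], 0.79), ([284.1, 236.0], 0.6), ([329.5, 193.2], 0.17)] top [([346.5, 192.9], 0.68)]
    [ 0.6364 -0.0817  0.1739] [0.0047 0.0047] 0.79 0.68
strap_tip side [([308.1, 168.1], 0.66), ([335.6, 327.0], 0.32)] top [([354.9, 187.0], 0.64)]
    [ 0.6357 -0.0973  0.2599] [0.0026 0.0026] 0.66 0.64
satellite side [([288.2, 260.7], 0.81)] top [([314.7, 215.8], 0.91)]
    [0.6179 0.0192 0.0032] [0.0048 0.0048] 0.81 0.91
1.25
```

```bash
cat >> h.py <<'E'
from scipy.spatial.transform import Rotation as Ro
def tool():
    s=sensors.get_state();return np.array(s['tool_pos']),Ro.from_quat(s['eef_rot']).as_matrix(),s
def yaw(R): return np.degrees(np.arctan2(R[1,0],R[0,0]))
E
python3 - <<'E'
from h import *
p,R,s=tool();m=cams.camera_model('wrist');T=m['camera_from_world'];c=-T[:3,:3].T@T[:3,3]
print("cam in tool",R.T@(c-p),"axis",R.T@T[2,:3],"yaw",yaw(R))
for h in(.15,.2,.25):
    X=p+R@np.array([0,0,h-.0]);print(h,proj(m,X),[proj(m,p+R@np.array([x,0,h])).round() for x in(.05,.1,.15)])
E
python3 -c "
import cv2
a=cv2.imread('pics/a_top.png');cv2.imwrite('pics/b.png',cv2.resize(a[130:330,140:460],None,fx=2.5,fy=2.5,interpolation=2))"
```

```text
cam in tool [ 8.18154418e-02  4.50740977e-05 -1.45983439e-01] axis [-3.13182828e-01  5.70785773e-04  9.49692682e-01] yaw 26.865886622099527
0.15 [318.66610611 214.78188663] [array([319., 158.]), array([319.,  96.]), array([319.,  29.])]
0.2 [318.67364591 201.93927371] [array([319., 153.]), array([319., 100.]), array([319.,  42.])]
0.25 [318.67942423 192.14187054] [array([319., 149.]), array([319., 102.]), array([319.,  53.])]
```

View pics/b.png

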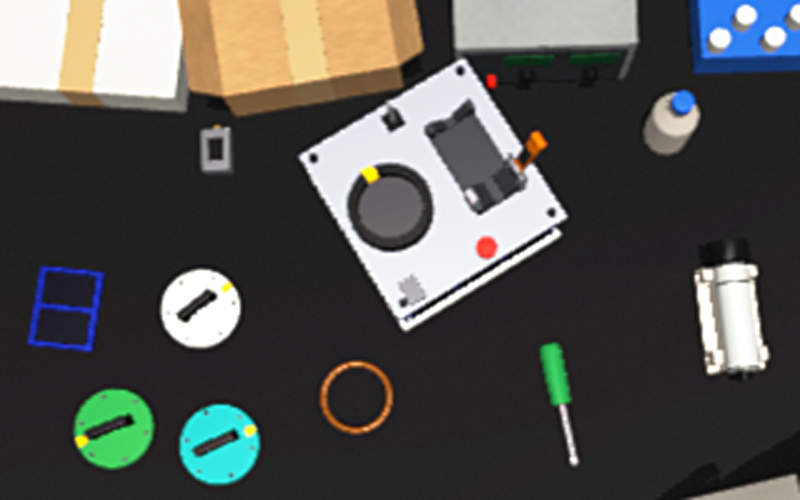

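The crop shows the chosen lid, the silver disc with a black bar and yellow key mark, at (200,308). The barrel is at (740,310) with its hood up, towards +x. Next I'll hover over the barrel.

Request:
{"op": "drive_tool", "data": {
  "series": [
    [[26,31,0,-0.07,88],[26,31,0,-0.07,88],[26,31,0,-0.07,88],[26,31,0,-0.07,88],[26,31,0,-0.07,70],[26,31,0,-0.07,70],[26,31,0,0,70],[0,0,0,0,70],[0,0,0,0,70]]
  ]
}}

```text
clock: 2.15
tool_pos: [0.4651, -0.3397, 0.2388]
eef_rot: [1.0, 0.026, 0.0, 0.0]
contact_force: [-0.7, -0.4, 0.1]
opening: 0.795
```

```bash
cat >> h.py <<'E'
def look(names,tag,cam='wrist'):
    m=cams.camera_model(cam);im=cams.snapshot(cam);cv2.imwrite(f'pics/{tag}.png',im)
    o={}
    for n in names:
        o[n]=[(np.round(x['at'],1).tolist(),round(x['confidence'],2)) for x in cams.mark_of(cam,n)][:3]
        print(n,o[n])
    np.save(f'pics/{tag}.npy',{'m':m,'o':o},allow_pickle=True)
    return m,o
def load(tag):
    d=np.load(f'pics/{tag}.npy',allow_pickle=True).item();return d['m'],d['o']
E
python3 - <<'E'
from h import *
p,R,s=tool();print(p,yaw(R),s['clock'],s['contact_force'])
m,o=look(['barrel_mid','barrel_hood'],'w1')
for n in o:
    for a in o[n]: print(n,atz(m,a[0],.045))
E
```

```text
[ 0.46513023 -0.33968261  0.2387679 ] 2.960009630389996 2.15 [-0.68133427 -0.41457481  0.07518945]
barrel_mid [([326.4, 204.5], 0.77)]
barrel_hood [([322.9, 101.9], 0.97)]
barrel_mid [ 0.46440227 -0.34750133  0.045     ]
barrel_hood [ 0.56303699 -0.33845855  0.045     ]
```

View pics/w1.png

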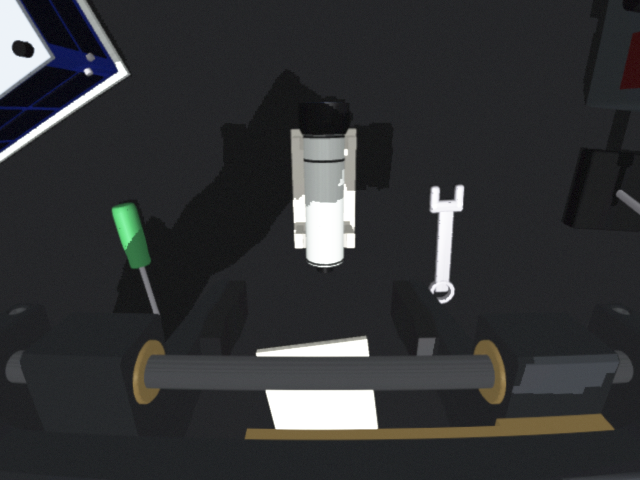

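Request:
{"op": "drive_tool", "data": {
  "series": [
    [[4,-4,-35,0.02,70],[4,-3,-35,0,70],[0,0,-10,0,70],[0,0,0,0,70]]
  ]
}}

```text
clock: 2.7
tool_pos: [0.4705, -0.348, 0.1575]
eef_rot: [0.999, 0.033, -0.002, -0.001]
contact_force: [-1.1, -0.1, 0.1]
opening: 0.789
```

Run:
```python
from h import *
p,R,s=tool();print(p,yaw(R),s['clock'])
m,o=look(['barrel_mid','barrel_hood'],'w2')
m1,o1=load('w1')
for n in o:
    print(n,atz(m,o[n][0][0],.045),tri([(m1,o1[n][0][0]),(m,o[n][0][0])]))
for t in('w1','w2'):
    im=cv2.imread(f'pics/{t}.png').astype(int).sum(2)
    for r_ in range(140,280,10): 
        row=im[r_,280:380]; print(t,r_,''.join('#' if v>540 else '+' if v>330 else '.' for v in row))
```

```text
[ 0.4705493  -0.34799679  0.15747501] 3.8264682325484625 2.7
barrel_mid [([316.8, 227.7], 0.8)]
barrel_hood [([314.2, 103.3], 0.81)]
barrel_mid [ 0.46993794 -0.34622405  0.045     ] (array([ 0.45010516, -0.34833892, -0.01555126]), [np.float64(0.0013559634032375444), np.float64(0.0013559634032375097)])
barrel_hood [ 0.56287115 -0.33828133  0.045     ] (array([ 0.56260621, -0.33840427,  0.05301984]), [np.float64(5.119254105305762e-05), np.float64(5.1192541053392316e-05)])
w1 140 ...........+++++++++++++++++++++++++++++++++++++++++++++++++++++++++++++++++........................
w1 150 ...........+++++++++++++++++++++++++++++++++++++++++++++++++++++####++++++++........................
w1 160 ............++++++++++++.........................................++++++++++.........................
w1 170 ............++++++++++++++++++++++++++++++++++++++++++++++++++###++++++++++.........................
w1 180 .............+++++++++++++++++++++++++++++++++++++++++++++++#####++++++++++.........................
w1 190 .............++++++++++++++++++++++++++++++++++++++++++++++++++###########+...
[... 1698 characters left out ...]
###########################.........................
w2 220 ###########################################################################.........................
w2 230 ###########################################################################.........................
w2 240 ##########################################################################+.........................
w2 250 ##########################################################################..........................
w2 260 ##++++++++####################################################++++++++###+..........................
w2 270 ##########################################################################..........................
```

View pics/w2.png

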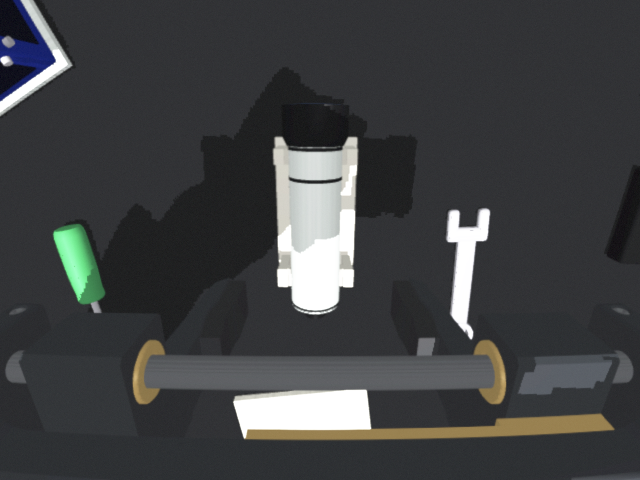

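The tube axis is at column 316 and the hood face at (314,103). The two views agree on barrel_mid ≈ (0.470, -0.346), and its height is about right. Lowering to grip 10 mm towards the hood.

Request:
{"op": "drive_tool", "data": {
  "series": [
    [[5,2,-30,0.01,70],[4,1,-40,0,70],[0,0,-35,0,70],[0,0,-20,0,70],[0,0,-6,0,70],[0,0,0,0,70]]
  ]
}}

```text
clock: 3.45
tool_pos: [0.4818, -0.3449, 0.0284]
eef_rot: [0.999, 0.039, 0.0, 0.0]
contact_force: [0.4, 0.5, 0.2]
opening: 0.795
```

Run:
```python
from h import *
p,R,s=tool();print(p,yaw(R),s['clock'],s['contact_force'])
look(['barrel_hood'],'w3')
```

```text
[ 0.48183706 -0.34492642  0.02836428] 4.510719798852522 3.45 [0.42965498 0.4740555  0.19003505]
barrel_hood [([318.8, 125.6], 0.88)]
```

View pics/w3.png

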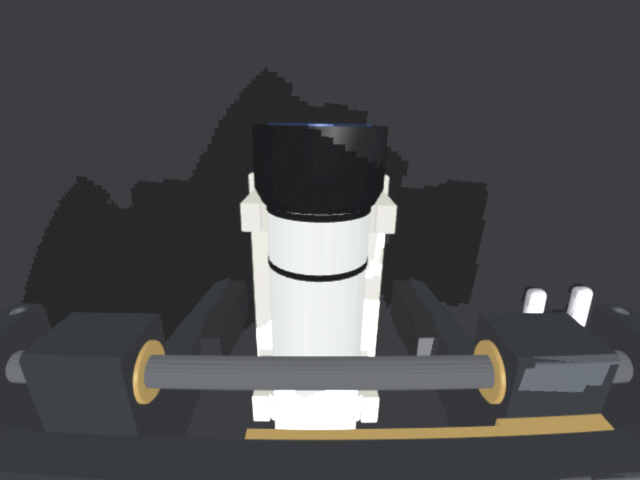

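The barrel is centred between the fingers (tube axis at column 319). Closing.

Request:
{"op": "drive_tool", "data": {
  "series": [
    [[0,0,0,0,36],[0,0,0,0,36],[0,0,0,0,36],[0,0,0,0,36],[0,0,0,0,36],[0,0,0,0,36]]
  ],
  "force": 35
}}

```text
clock: 4.15
tool_pos: [0.4815, -0.344, 0.0281]
eef_rot: [0.999, 0.039, 0.0, -0.0]
contact_force: [-0.3, 2.3, 5.0]
opening: 0.445
```

Run:
```python
from h import *
p,R,s=tool();print(p,yaw(R),s['clock'],s['contact_force'],s['opening'])
m,o=look(['barrel_hood'],'w4')
a=o['barrel_hood'][0][0]
X=atz(m,a,.0465);print(X,R.T@(X-p))
print(R.T@(atz(m,[319,124],.0465+.0245)-p))
```

```text
[ 0.48151651 -0.34402681  0.02805393] 4.516710602034128 4.15 [-0.25097307  2.31882218  4.99108116] 0.4451165510954037
barrel_hood [([321.5, 122.6], 0.86), ([319.8, 344.8], 0.71)]
[ 0.56218326 -0.33863394  0.0465    ] [ 0.08084251  0.0009648  -0.01843971]
[ 8.06484054e-02  6.17497234e-05 -4.29391665e-02]
```

Gripped at 39 mm opening, about 12 mm hood-side of the middle. Lifting and hovering near the satellite.

Request:
{"op": "drive_tool", "data": {
  "series": [
    [[0,0,10,0,36],[0,0,25,0,36],[0,0,40,0,36],[0,5,45,0,36],[14,38,40,0.06,36],[14,40,35,0.08,36],[14,40,35,0.08,36],[14,40,30,0.08,36],[14,40,20,0.08,36],[14,35,12,0.08,36]]
  ]
}}

```text
clock: 5.25
tool_pos: [0.5614, -0.1182, 0.3097]
eef_rot: [0.963, 0.268, 0.001, 0.001]
contact_force: [1.1, 0.9, -2.5]
opening: 0.441
```

Request:
{"op": "drive_tool", "data": {
  "series": [
    [[14,26,0,0,36],[0,0,0,0,36],[0,0,0,0,36]]
  ]
}}

```text
clock: 5.55
tool_pos: [0.5742, -0.094, 0.3072]
eef_rot: [0.964, 0.267, -0.001, 0.0]
contact_force: [0.1, -2.2, -2.8]
opening: 0.443
```

Run:
```python
from h import *
p,R,s=tool();print(p,yaw(R),s['clock'],s['contact_force'],s['opening'])
m,o=look(['port_rim','notch','saddle_axis','strap_hinge','strap_tip','satellite','barrel_mid'],'w5')
Z=dict(port_rim=.15,notch=.15,saddle_axis=.155,strap_hinge=.178,satellite=0)
for n in Z:
    for a in o[n]: print(n,a,atz(m,a[0],Z[n]))
```

```text
[ 0.57419176 -0.09398069  0.30721529] 30.929251241381582 5.55 [ 0.13356593 -2.15878237 -2.80818405] 0.44271158383230524
port_rim [([168.0, 90.0], 0.85)]
notch [([165.8, 38.6], 0.58)]
saddle_axis [([300.1, 94.3], 0.75)]
strap_hinge []
strap_tip [([387.5, 163.2], 0.46)]
satellite [([261.8, 101.3], 0.79), ([38.1, 61.3], 0.59)]
barrel_mid [([319.1, 344.5], 0.56)]
port_rim ([168.0, 90.0], 0.85) [0.60066894 0.06891259 0.15      ]
notch ([165.8, 38.6], 0.58) [0.63580308 0.08687603 0.15      ]
saddle_axis ([300.1, 94.3], 0.75) [ 0.65352031 -0.02880496  0.155     ]
satellite ([261.8, 101.3], 0.79) [0.62651945 0.0202657  0.        ]
satellite ([38.1, 61.3], 0.59) [0.52788699 0.29041583 0.        ]
```

View pics/w5.png

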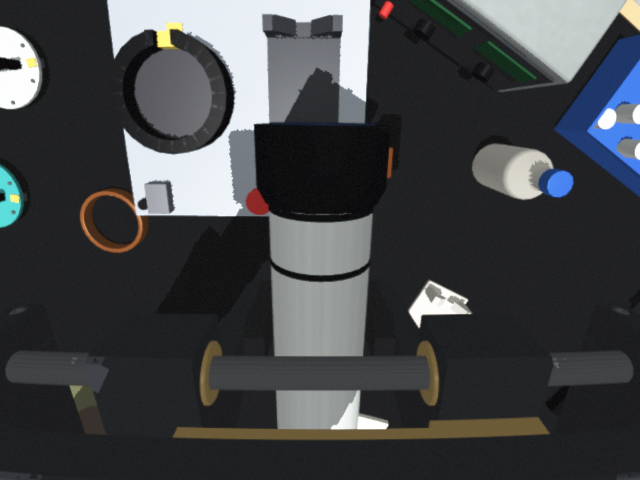

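The view shows the port at (170,90), notch at (170,35), far vee at (302,25), cap at (257,200) and the strap behind the hood at (388,163). The satellite edges line up with the image, so yaw ≈ 31°. I'll take a second view from further back and to the left.

Request:
{"op": "drive_tool", "data": {
  "series": [
    [[-18,12,10,0,36],[-19,12,10,0,36],[-20,12,10,0,36],[0,0,0,0,36],[0,0,0,0,36]]
  ]
}}

```text
clock: 6.45
tool_pos: [0.5179, -0.0581, 0.3379]
eef_rot: [0.964, 0.266, 0.001, 0.0]
contact_force: [0.2, 0.5, -2.7]
opening: 0.443
```

Run:
```python
from h import *
p,R,s=tool();print(p,yaw(R),s['clock'],s['contact_force'],s['opening'])
m,o=look(['port_rim','notch','saddle_axis','strap_hinge','strap_tip','satellite'],'w6')
m1,o1=load('w5')
Z=dict(port_rim=.15,notch=.15,saddle_axis=.155,strap_hinge=.178,satellite=0)
for n in Z:
    for a in o[n]: print(n,a,atz(m,a[0],Z[n]))
    if o[n] and o1[n]: print('  tri',tri([(m,o[n][0][0]),(m1,o1[n][0][0])]))
```

```text
[ 0.51789322 -0.05813445  0.33787953] 30.880929625802423 6.45 [ 0.24443569  0.53924261 -2.69418377] 0.44339460370501527
port_rim [([242.5, 55.5], 0.9), ([308.4, 80.2], 0.45)]
notch [([243.4, 6.9], 0.64), ([62.7, 42.6], 0.59), ([91.6, 43.6], 0.33)]
saddle_axis [([369.6, 59.1], 0.6), ([319.9, 124.3], 0.39)]
strap_hinge [([408.0, 114.4], 0.67), ([92.2, 39.3], 0.26)]
strap_tip [([468.5, 110.7], 0.69)]
satellite [([309.8, 77.9], 0.73)]
port_rim ([242.5, 55.5], 0.9) [0.60106982 0.07066063 0.15      ]
port_rim ([308.4, 80.2], 0.45) [0.61313358 0.00940194 0.15      ]
  tri (array([0.60070533, 0.07071833, 0.14720672]), [np.float64(0.0007980211541841365), np.float64(0.0007980211541842499)])
notch ([243.4, 6.9], 0.64) [0.63616788 0.08828211 0.15      ]
notch ([62.7, 42.6], 0.59) [0.52970666 0.22031198 0.15      ]
notch ([91.6, 43.6], 0.33) [0.54208469 0.19553606 0.15      ]
  tri (array([0.63610697, 0.08851767, 0.14759983]), [np.float64(0.000622843191918896), np.float64(0.0006228431919189793)])
saddle_axis ([369.6, 59.1], 0.6) [ 0.65567739 -0.02834133  0.155     ]
saddle_axis ([319.9, 124.3], 0.39) [ 0.58535259 -0.019392    0.155     ]
  tri (array([ 0.65372474, -0.02871691,  0.16236409]), [np.float64(0.0007795536644700034), np.float64(0.0007795536644701092)])
strap_hinge ([408.0, 114.4], 0.67) [ 0.63156491 -0.07951427  0.178     ]
strap_hinge ([92.2, 39.3], 0.26) [0.5492666  0.17855691 0.178     ]
satellite ([309.8, 77.9], 0.73) [0.62783026 0.02072419 0.        ]
  tri (array([0.6270512 , 0.01983415, 0.00563984]), [np.float64(0.0005543413720131392), np.float64(0.0005543413720131604)])
```

View pics/w6.png

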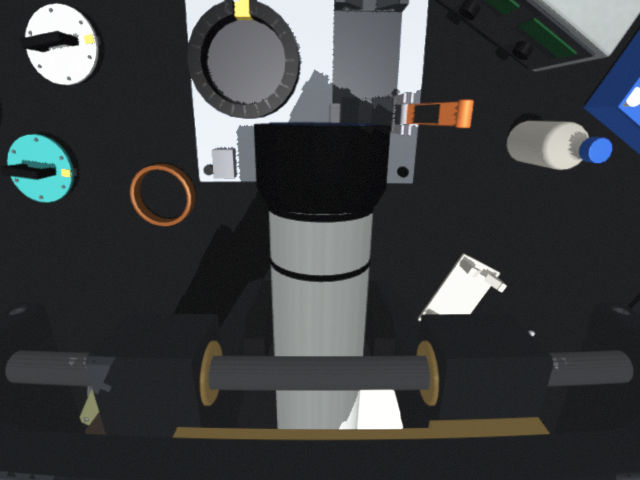

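```bash
cat > fit.py <<'E'
from h import *
from scipy.optimize import least_squares
L=dict(port_rim=(0,56,150),notch=(42,56,150),saddle_axis=(0,-58,155),strap_hinge=(-45,-88,178),satellite=(0,0,0),
 BL=(-115,115,120),BR=(-115,-115,120))
def W(q,l):
    c,s_=np.cos(q[2]),np.sin(q[2]);x,y,z=np.array(l)/1000
    return np.array([q[0]+c*x-s_*y,q[1]+s_*x+c*y,z])
obs=[]
for t,mn in (('w5',.5),('w6',.55)):
    m,o=load(t)
    for n in L:
        if o.get(n) and o[n][0][1]>mn: obs.append((t,m,n,o[n][0][0]))
m5,m6=load('w5')[0],load('w6')[0]
obs+=[('w6',m6,'BL',(201,182)),('w6',m6,'BR',(413,183)),('w5',m5,'BL',(135,216))]
f=lambda q:np.concatenate([proj(m,W(q,L[n]))-p for _,m,n,p in obs])
s=least_squares(f,[.625,.02,.53],loss='soft_l1',f_scale=1.5)
print(s.x,np.degrees(s.x[2]))
for (t,_,n,_),e in zip(obs,f(s.x).reshape(-1,2)):print(t,n,e.round(1))
for n in ('saddle_axis','port_rim','notch','strap_hinge'):print(n,W(s.x,L[n]).round(4))
np.save('sat.npy',s.x)
for t,m in(('w5',m5),('w6',m6)):
    im=cv2.imread(f'pics/{t}.png')
    def poly(P,col):
        pts=np.array([proj(m,W(s.x,l)) for l in P]);cv2.polylines(im,[np.round(pts*8).astype(int).reshape(-1,1,2)],False,col,1,cv2.LINE_AA,3)
    a=np.linspace(0,6.283,60)
    for rr in(50,38):poly([(rr*np.cos(x),56+rr*np.sin(x),150) for x in a],(0,0,255))
    poly([(115,115,120),(-115,115,120),(-115,-115,120),(115,-115,120),(115,115,120)],(0,255,0))
    poly([(48,-90,149),(60,-90,149),(60,-26,149),(48,-26,149),(48,-90,149)],(255,0,255))
    poly([(-60,-90,149),(-30,-90,149),(-30,-26,149),(-60,-26,149),(-60,-90,149)],(255,0,255))
    cv2.imwrite(f'pics/{t}_ov.png',cv2.resize(im[0:240,80:480],None,fx=2,fy=2,interpolation=cv2.INTER_CUBIC))
E
python3 fit.py
```

```text
[0.62678672 0.01994906 0.52307327] 29.96989055189573
w5 port_rim [-0.4  2.3]
w5 notch [-3.1 -1. ]
w5 saddle_axis [ 3.  -1.5]
w5 satellite [ 0.3 -0.1]
w6 port_rim [1.  3.7]
w6 notch [-1.7  0.3]
w6 saddle_axis [1.9 1.2]
w6 strap_hinge [-0.6 -0.7]
w6 satellite [0.1 1.1]
w6 BL [-1.4 -2. ]
w6 BR [0.  0.3]
w5 BL [ 0.9 -2. ]
saddle_axis [ 0.6558 -0.0303  0.155 ]
port_rim [0.5988 0.0685 0.15  ]
notch [0.6352 0.0894 0.15  ]
strap_hinge [ 0.6318 -0.0788  0.178 ]
```

View pics/w6_ov.png

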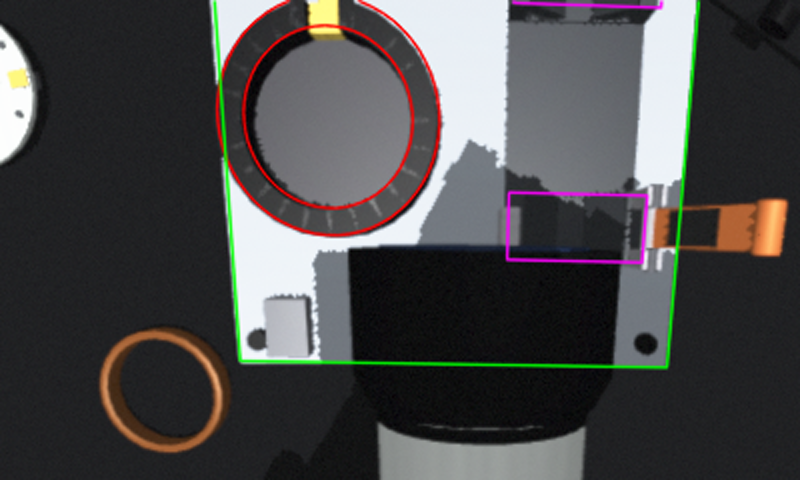

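View pics/w5_ov.png

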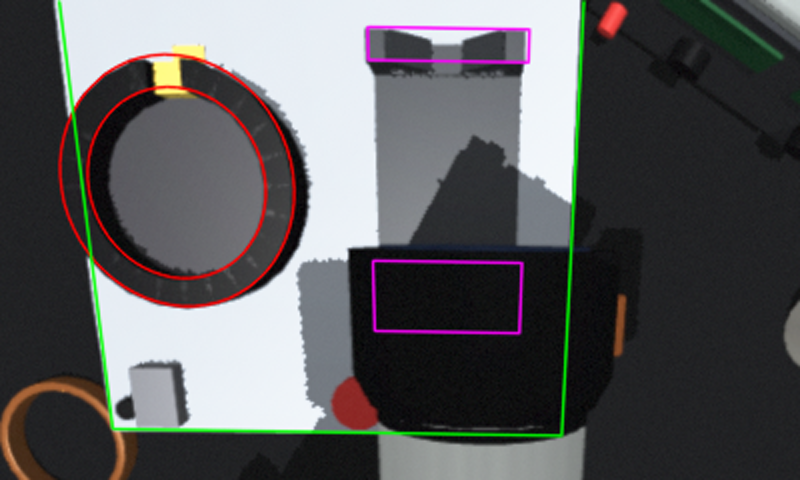

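Run:
```python
from h import *
from fit import W,L
q=np.load('sat.npy')
H=W(q,L['strap_hinge']);ux=np.array([np.cos(q[2]),np.sin(q[2]),0]);uy=np.array([-ux[1],ux[0],0])
for t,p in(('w6',load('w6')[1]['strap_tip'][0][0]),):
    o,d=ray(load(t)[0],p);X=o+d*((H-o)@ux)/(d@ux)
    print(X,(X-H)@uy,(X-H)[2],np.arctan2((X-H)[2],(X-H)@uy),np.linalg.norm(X-H))
for c,px in(('side',(308.1,168.1)),('top',(354.9,187))):
    o,d=ray(cams.camera_model(c),px);X=o+d*((H-o)@ux)/(d@ux)
    print(c,(X-H)@uy,(X-H)[2],np.linalg.norm(X-H))
p,R,s=tool();print(p,(np.array([.6662,-.0243,.138])-p)*1000)
```

```text
[0.62678672 0.01994906 0.52307327] 29.96989055189573
w5 port_rim [-0.4  2.3]
w5 notch [-3.1 -1. ]
w5 saddle_axis [ 3.  -1.5]
w5 satellite [ 0.3 -0.1]
w6 port_rim [1.  3.7]
w6 notch [-1.7  0.3]
w6 saddle_axis [1.9 1.2]
w6 strap_hinge [-0.6 -0.7]
w6 satellite [0.1 1.1]
w6 BL [-1.4 -2. ]
w6 BR [0.  0.3]
w5 BL [ 0.9 -2. ]
saddle_axis [ 0.6558 -0.0303  0.155 ]
port_rim [0.5988 0.0685 0.15  ]
notch [0.6352 0.0894 0.15  ]
strap_hinge [ 0.6318 -0.0788  0.178 ]
[ 0.63385203 -0.08238528  0.29331836] -0.0041804542555112624 0.11531835729188816 1.6070318796303507 0.11539410611587576
side -0.03740384188185443 0.0670495125872142 0.07677684889148396
top -0.0258508721679806 0.040918101687847874 0.04839998592543528
[ 0.51787549 -0.05825808  0.33703117] [ 148.32450675   33.95808046 -199.03117273]
```

Request:
{"op": "drive_tool", "data": {
  "series": [
    [[30,7,0,-0.015,36],[30,7,0,0,36],[30,7,0,0,36],[30,7,-10,0,36],[28,6,-25,0,36],[0,0,-40,0,36],[0,0,-40,0,36],[0,0,-30,0,36],[0,0,-10,0,36],[0,0,0,0,36]]
  ]
}}

```text
clock: 7.8
tool_pos: [0.6649, -0.024, 0.1809]
eef_rot: [0.966, 0.259, -0.002, -0.0]
contact_force: [-1.0, -1.2, -1.6]
opening: 0.438
```

Run:
```python
from h import *
p,R,s=tool();print(p,yaw(R),s['clock'],s['contact_force'],s['opening'])
look([],'w7')
m=cams.camera_model('side');im=cams.snapshot('side');cv2.imwrite('pics/s7.png',cv2.resize(im[100:320,180:460],None,fx=2.8,fy=2.7,interpolation=2))
print((np.array([.6662,-.0243,.138])-p)*1000)
```

```text
[ 0.66490743 -0.02400623  0.18091731] 30.009212904076108 7.8 [-0.99893394 -1.15615746 -1.64645475] 0.43799502524064643
[  1.29256633  -0.29377314 -42.91730536]
```

View pics/w7.png

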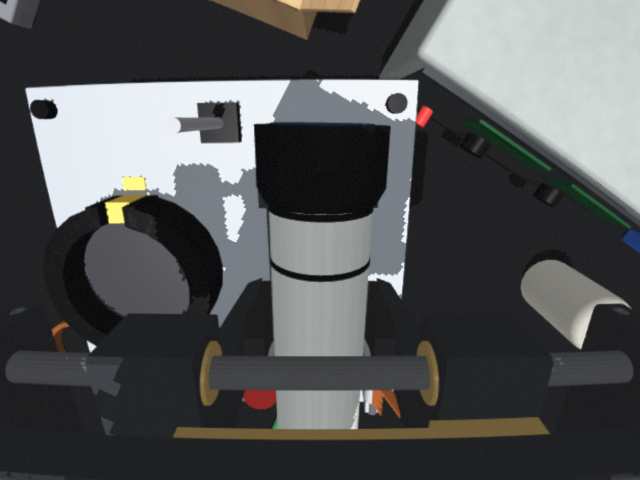

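View pics/s7.png

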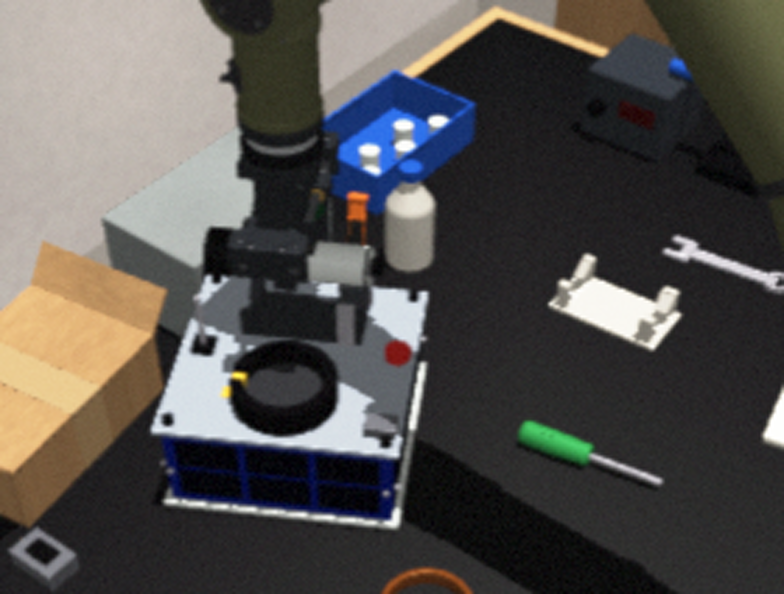

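The barrel is above the saddle with the hood beyond the far vee, and the strap at side-view (357,205) is clear. Lowering gently.

Request:
{"op": "drive_tool", "data": {
  "series": [
    [[1,0,-15,0,36],[1,0,-12,0,36],[0,0,-8,0,36],[0,0,-3,0,36],[0,0,-1,0,36],[0,0,-1,0,36],[0,0,0,0,36]]
  ]
}}

```text
clock: 8.6
tool_pos: [0.6679, -0.0239, 0.1427]
eef_rot: [0.966, 0.259, 0.0, 0.0]
contact_force: [0.3, -0.8, -2.5]
opening: 0.44
```

Run:
```python
from h import *
p,R,s=tool();print(p,yaw(R),s['clock'],s['contact_force'],s['moment'],s['opening'])
look([],'w8')
im=cams.snapshot('side');cv2.imwrite('pics/s8.png',cv2.resize(im[140:260,220:360],None,fx=5,fy=5,interpolation=2))
print((np.array([.6662,-.0243,.138])-p)*1000)
```

```text
[ 0.66788367 -0.02388532  0.14271026] 30.009853760927786 8.6 [ 0.31831559 -0.83428444 -2.48888531] [-0.0265964  -0.06507671  0.0300752 ] 0.4402939739273878
[-1.6836688  -0.41468362 -4.7102623 ]
```

View pics/w8.png

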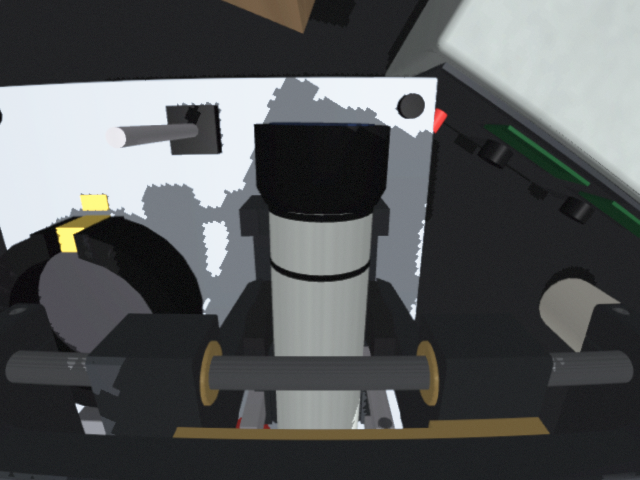

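View pics/s8.png

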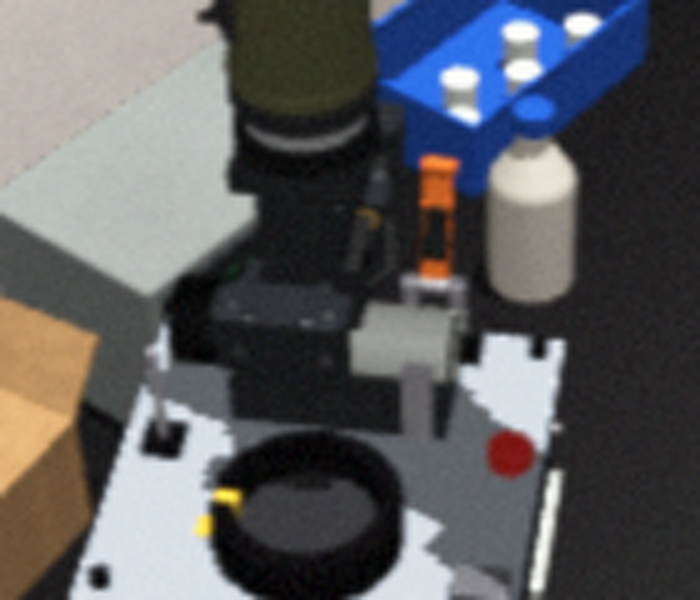

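Request:
{"op": "drive_tool", "data": {
  "series": [
    [[-1,-0.5,-1,0,36],[0,0,-1,0,36],[0,0,-1,0,36],[0,0,-1,0,36],[0,0,0,0,36]]
  ]
}}

```text
clock: 9.2
tool_pos: [0.6666, -0.0239, 0.1393]
eef_rot: [0.966, 0.259, 0.0, -0.0]
contact_force: [-2.6, -0.6, 4.8]
opening: 0.439
```

Request:
{"op": "drive_tool", "data": {
  "series": [
    [[0,0,-1,0,36],[0,0,0,0,36]]
  ]
}}

```text
clock: 9.4
tool_pos: [0.6666, -0.0239, 0.1392]
eef_rot: [0.966, 0.259, 0.0, -0.0]
contact_force: [-5.4, 0.6, 10.2]
opening: 0.44
```

Request:
{"op": "drive_tool", "data": {
  "series": [
    [[0.5,0,0.5,0,36],[0,0,0,0,38],[0,0,0,0,40],[0,0,0,0,42],[0,0,0,0,46],[0,0,0,0,46]]
  ],
  "force": 10
}}

```text
clock: 10.0
tool_pos: [0.6677, -0.0249, 0.1379]
eef_rot: [0.966, 0.259, 0.0, 0.0]
contact_force: [-0.6, -0.2, -0.1]
opening: 0.519
```

Run:
```python
from h import *
p,R,s=tool();print(p,yaw(R),s['clock'],s['contact_force'],s['moment'],s['opening'])
m,o=look(['barrel_hood','barrel_mid'],'w9')
for n in o:
  for a in o[n]:
    X=atz(m,a[0],.155); print(n,X,R.T@(X-p))
im=cams.snapshot('side');cv2.imwrite('pics/s9.png',cv2.resize(im[140:260,220:360],None,fx=5,fy=5,interpolation=2))
```

```text
[ 0.66774571 -0.02489386  0.13788417] 29.99158218957835 10.0 [-0.63815479 -0.21595809 -0.0662299 ] [0.00954774 0.033226   0.03100732] 0.5194611241863569
barrel_hood [([309.6, 123.0], 0.97)]
barrel_mid [([316.5, 345.0], 0.88)]
barrel_hood [0.7359546  0.01827999 0.155     ] [ 0.08066961 -0.00327888 -0.01706018]
barrel_mid [ 0.65479077 -0.03124012  0.155     ] [-0.01438002 -0.00096108 -0.01712741]
```

View pics/w9.png

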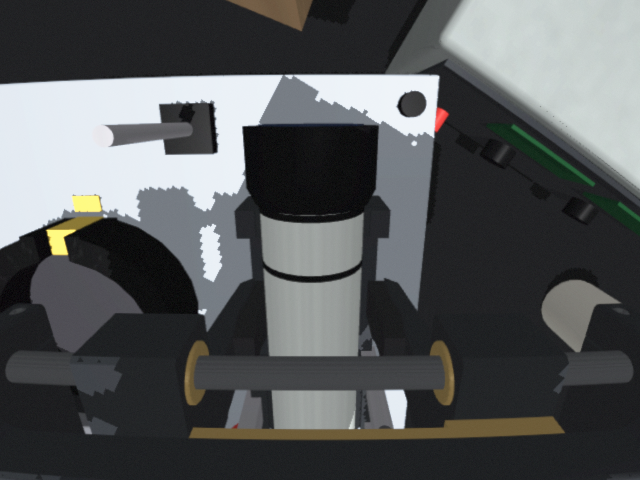

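View pics/s9.png

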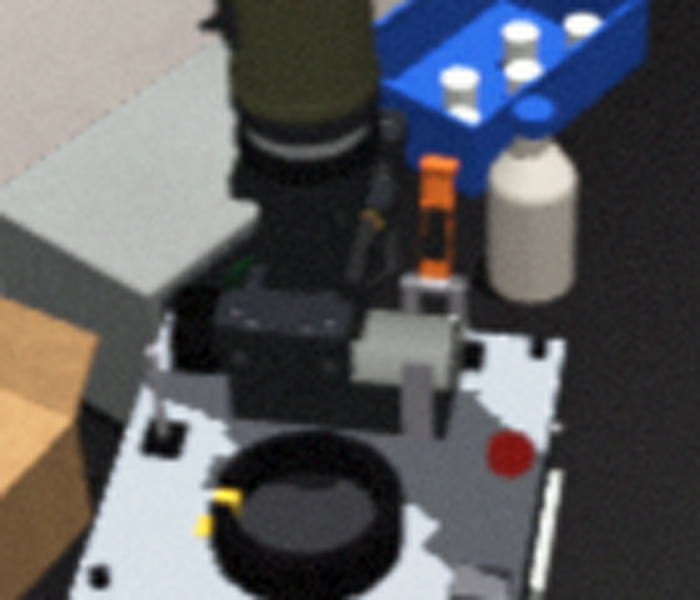

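Request:
{"op": "drive_tool", "data": {
  "series": [
    [[0,0,0,0,55],[0,0,0,0,64],[0,0,0,0,64]]
  ]
}}

```text
clock: 10.5
tool_pos: [0.6672, -0.0244, 0.1379]
eef_rot: [0.966, 0.259, 0.0, 0.0]
contact_force: [-0.9, -0.5, -0.3]
opening: 0.722
```

Run:
```python
from h import *
p,R,s=tool();print(p,yaw(R),s['clock'],s['contact_force'],s['moment'],s['opening'])
m,o=look(['barrel_hood','barrel_mid'],'w10')
```

```text
[ 0.66721005 -0.02442477  0.13793854] 30.014594357321737 10.5 [-0.91274624 -0.52220548 -0.28517741] [-0.02246361 -0.00178565 -0.00546671] 0.7224599610648019
barrel_hood [([313.6, 124.4], 0.91)]
barrel_mid [([314.0, 343.9], 0.9), ([570.0, 301.8], 0.27)]
```

View pics/w10.png

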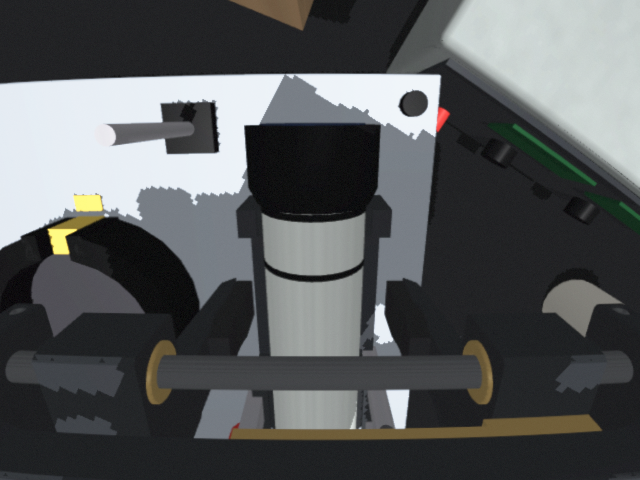

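The barrel sits between both vees: tube centre at column 314, vee posts at 237 and 391. Retreating upward, shutting the fingers and moving outside the strap.

Request:
{"op": "drive_tool", "data": {
  "series": [
    [[-1,1.5,15,0,64],[0,0,35,0,64],[0,0,45,0,64],[0,0,45,0,30],[0,-10,30,0,0],[0,-30,0,0,0],[0,-35,0,0,0],[0,-40,0,0,0],[0,0,0,0,0],[0,0,0,0,0]]
  ]
}}

```text
clock: 11.65
tool_pos: [0.666, -0.1391, 0.3089]
eef_rot: [0.966, 0.258, 0.0, 0.0]
contact_force: [0.0, 1.5, 0.1]
opening: 0.111
```

```bash
python3 - <<'E' | grep -v '^w[56] '
from fit import *
p,R,s=tool();print(p,yaw(R),s['clock'],s['contact_force'],s['opening'])
q=np.load('sat.npy')
H=W(q,L['strap_hinge']);ux=np.array([np.cos(q[2]),np.sin(q[2]),0]);uy=np.array([-ux[1],ux[0],0])
for c in('wrist','side','top'):
    m,o=look(['strap_tip','barrel_hood','barrel_mid','saddle_axis','solvent'],'x11'+c,c)
    print(c,'B',[atz(m,o[n][0][0],.155) for n in('barrel_hood','barrel_mid') if o[n]])
    for a in o['solvent'][:1]: print('solv',atz(m,a[0],0))
    for a in o['strap_tip'][:2]:
        o_,d=ray(m,a[0]);X=o_+d*((H-o_)@ux)/(d@ux)
        print(c,a,(X-H)@uy,(X-H)[2],np.linalg.norm(X-H))
        for th in np.arange(1.6,2.6,.1):
            X=H+.072*(np.cos(th)*uy+np.array([0,0,np.sin(th)]));print('   ',round(th,1),proj(m,X).round(1),end='')
        print()
im=cv2.imread('pics/x11side.png');cv2.imwrite('pics/s11.png',cv2.resize(im[140:260,220:360],None,fx=5,fy=5,interpolation=2))
E
```

```text
[0.62678672 0.01994906 0.52307327] 29.96989055189573
saddle_axis [ 0.6558 -0.0303  0.155 ]
port_rim [0.5988 0.0685 0.15  ]
notch [0.6352 0.0894 0.15  ]
strap_hinge [ 0.6318 -0.0788  0.178 ]
[ 0.66597009 -0.13913213  0.30891354] 29.867347394782264 11.65 [0.01301097 1.46275371 0.13123641] 0.11078923879151995
strap_tip []
barrel_hood [([190.2, 44.1], 0.65)]
barrel_mid [([204.0, 165.4], 0.95)]
saddle_axis []
solvent [([424.5, 203.7], 0.73)]
wrist B [array([0.7370336 , 0.02014344, 0.155     ]), array([ 0.65414537, -0.03018853,  0.155     ])]
solv [ 0.71443348 -0.27930036  0.        ]
strap_tip [([308.4, 169.2], 0.64)]
barrel_hood [([256.1, 205.5], 0.57)]
barrel_mid [([288.7, 206.9], 0.88)]
saddle_axis [([286.8, 206.6], 0.93)]
solvent [([325.0, 195.9], 0.64)]
side B [array([0.73275926, 0.01818616, 0.155     ]), array([ 0.65804136, -0.03310439,  0.155     ])]
solv [ 0.71366069 -0.27264806  0.        ]
side ([308.4, 169.2], 0.64) -0.04194800985898637 0.059784692034815234 0.07303317693231835
    1.6 [306.  174.8]    1.7 [306.4 173.3]    1.8 [306.9 172. ]    1.9 [307.3 171. ]    2.0 [307.7 170.3]    2.1 [308.1 169.8]    2.2 [308.4 169.6]    2.3 [308.8 169.6]    2.4 [309.1 169.9]    2.5 [309.4 170.5]
strap_tip [([354.9, 184.4], 0.44)]
barrel_hood [([310.1, 163.7], 0.82)]
barrel_mid [([330.2, 189.4], 0.61)]
saddle_axis [([329.0, 189.5], 0.92), ([479.0, 275.9], 0.25)]
solvent [([404.7, 180.6], 0.47), ([353.4, 186.3], 0.37)]
top B [array([0.73648672, 0.02267569, 0.155     ]), array([ 0.65741197, -0.03367439,  0.155     ])]
solv [ 0.72206317 -0.27665363  0.        ]
top ([354.9, 184.4], 0.44) -0.024016722757136556 0.07018794483106733 0.07418322297933753
    1.6 [348.  188.4]    1.7 [350.3 187.1]    1.8 [352.5 185.9]    1.9 [354.6 184.8]    2.0 [356.7 183.8]    2.1 [358.6 182.9]    2.2 [360.4 182.2]    2.3 [362.  181.6]    2.4 [363.5 181.2]    2.5 [364.7 180.9]
```

View pics/x11wrist.png

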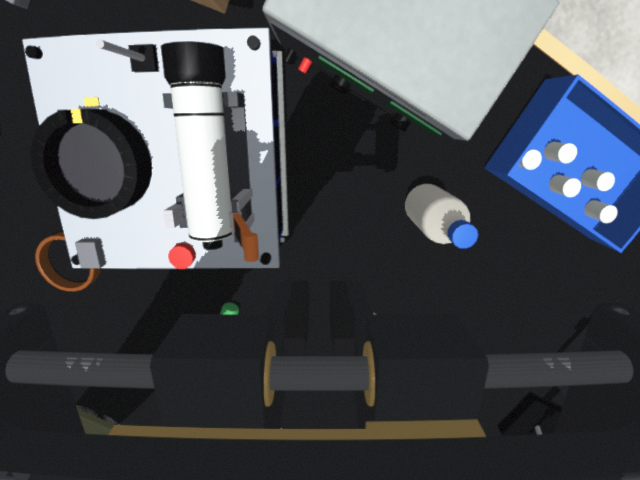

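View pics/s11.png

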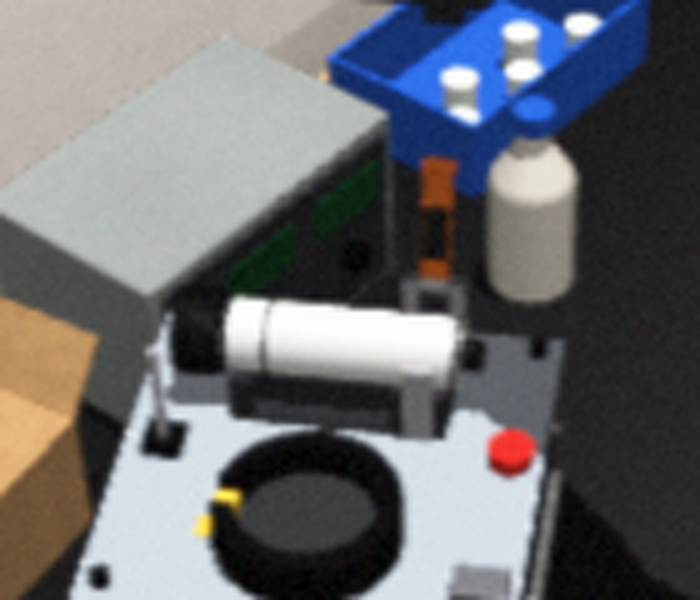

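The wrist view shows the barrel lying parallel to the deck edges and centred in the saddle, tube running (195,60) to (210,235). The strap is still open at (250,245), θ≈2.0, and my tool is in the strap's plane. Lowering outside it, then pushing it over.

Request:
{"op": "drive_tool", "data": {
  "series": [
    [[0,0,-30,0,0],[0,0,-35,0,0],[0,0,-21,0,0],[-7.5,13,0,0,0],[-7.5,13,0,0,0],[-7.5,13,0,0,0],[-7.5,13,0,0,0],[-7.5,13,0,0,0],[0,0,0,0,0]]
  ]
}}

```text
clock: 13.45
tool_pos: [0.6279, -0.0703, 0.2221]
eef_rot: [0.965, 0.26, -0.0, -0.001]
contact_force: [-0.0, 0.1, 0.5]
opening: 0.008
```

```bash
python3 - <<'E' | grep -v '^w[56] '
from fit import *
p,R,s=tool();print(p,yaw(R),s['clock'],s['contact_force'],s['opening'])
q=np.load('sat.npy');d=p[:2]-q[:2];c,s_=np.cos(q[2]),np.sin(q[2]);print('sat',d[0]*c+d[1]*s_,-d[0]*s_+d[1]*c)
cv2.imwrite('pics/w12.png',cams.snapshot('wrist'))
im=cams.snapshot('side');cv2.imwrite('pics/s12.png',cv2.resize(im[120:260,200:360],None,fx=4.5,fy=4.2,interpolation=2))
E
```

```text
[0.62678672 0.01994906 0.52307327] 29.96989055189573
saddle_axis [ 0.6558 -0.0303  0.155 ]
port_rim [0.5988 0.0685 0.15  ]
notch [0.6352 0.0894 0.15  ]
strap_hinge [ 0.6318 -0.0788  0.178 ]
[ 0.62793628 -0.07025539  0.22210711] 30.194102386799585 13.45 [-0.00774033  0.11831782  0.52828198] 0.00767354425428214
sat -0.04406531926758772 -0.07871729506444941
```

View pics/w12.png

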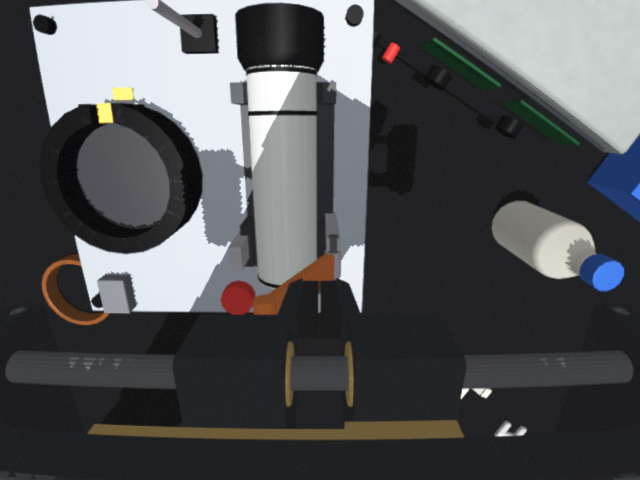

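View pics/s12.png

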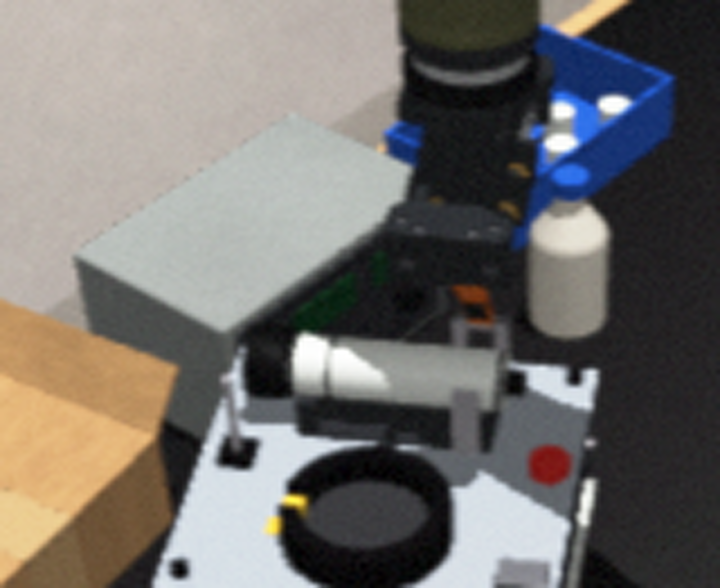

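The strap has passed upright: tip at (262,302), hinge at (330,265). Continuing over and down.

Request:
{"op": "drive_tool", "data": {
  "series": [
    [[-7.5,13,0,0,0],[-7.5,13,-10,0,0],[-5,9,-12,0,0],[0,0,-8,0,0],[0,0,-5,0,0],[0,0,-3,0,0],[0,0,-1,0,0],[0,0,-1,0,0],[0,0,0,0,0]]
  ]
}}

```text
clock: 14.45
tool_pos: [0.6089, -0.0383, 0.1821]
eef_rot: [0.966, 0.259, 0.0, 0.0]
contact_force: [-0.2, 0.4, 0.6]
opening: 0.006
```

```bash
python3 - <<'E' | grep -v '^w[56] '
from fit import *
p,R,s=tool();print(p,yaw(R),s['clock'],s['contact_force'],s['opening'])
q=np.load('sat.npy');d=p[:2]-q[:2];c,s_=np.cos(q[2]),np.sin(q[2]);print('sat',d[0]*c+d[1]*s_,-d[0]*s_+d[1]*c)
cv2.imwrite('pics/w13.png',cams.snapshot('wrist'))
im=cams.snapshot('side');cv2.imwrite('pics/s13.png',cv2.resize(im[120:260,200:360],None,fx=4.5,fy=4.2,interpolation=2))
E
```

```text
[0.62678672 0.01994906 0.52307327] 29.96989055189573
saddle_axis [ 0.6558 -0.0303  0.155 ]
port_rim [0.5988 0.0685 0.15  ]
notch [0.6352 0.0894 0.15  ]
strap_hinge [ 0.6318 -0.0788  0.178 ]
[ 0.60893744 -0.03834981  0.18207439] 29.975386546804167 14.45 [-0.23208892  0.39072526  0.60212676] 0.005906201286369941
sat -0.044585519368896105 -0.0415871017371117
```

View pics/s13.png

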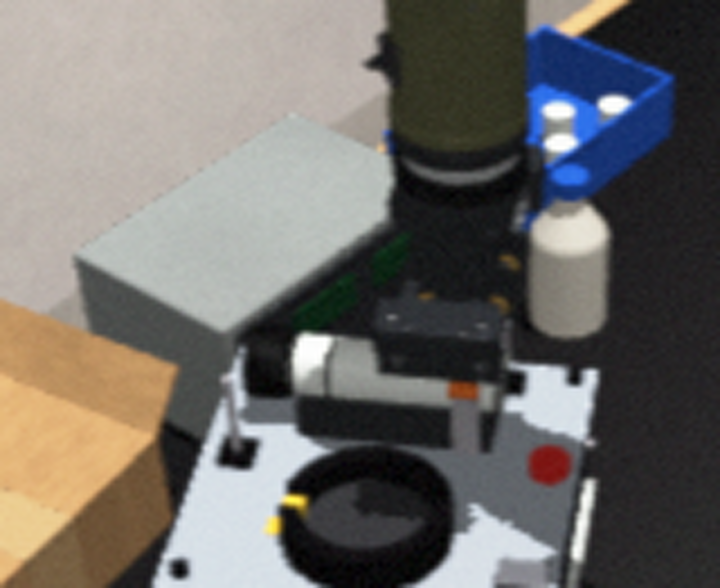

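The strap's orange end now lies over the post at (462,390). Pressing until I feel contact.

Request:
{"op": "drive_tool", "data": {
  "series": [
    [[0,0,-1,0,0],[0,0,0,0,0]]
  ]
}}

```text
clock: 14.75
tool_pos: [0.609, -0.038, 0.1813]
eef_rot: [0.966, 0.259, 0.0, 0.0]
contact_force: [-0.4, -1.0, 2.3]
opening: 0.001
```

Request:
{"op": "drive_tool", "data": {
  "series": [
    [[0,0,-1,0,0],[0,0,0,0,0]]
  ]
}}

```text
clock: 14.95
tool_pos: [0.609, -0.038, 0.1812]
eef_rot: [0.966, 0.259, 0.001, 0.0]
contact_force: [-1.9, -0.1, 8.5]
opening: 0.007
```

Request:
{"op": "drive_tool", "data": {
  "series": [
    [[0,0,-0.5,0,0],[0,0,0,0,0]]
  ]
}}

```text
clock: 15.15
tool_pos: [0.609, -0.038, 0.1811]
eef_rot: [0.966, 0.259, 0.001, 0.0]
contact_force: [-4.0, 1.3, 11.4]
opening: 0.003
```

Contact at exactly 181 mm with 11 N, so the strap is flat on the tube. Raising and going to the lid.

Request:
{"op": "drive_tool", "data": {
  "series": [
    [[0,0,20,0,0],[0,0,40,0,0],[0,15,40,0.1,0],[-10,35,15,0.14,30],[-10,35,0,0.14,60],[-10,35,0,0.14,60],[-10,35,0,0.14,60],[-10,35,0,0.14,60],[-10,35,0,0.14,60],[-10,35,0,0.14,60]]
  ]
}}

```text
clock: 16.15
tool_pos: [0.5381, 0.2233, 0.2944]
eef_rot: [0.693, 0.721, -0.0, 0.0]
contact_force: [0.1, -0.0, 0.3]
opening: 0.619
```

Request:
{"op": "drive_tool", "data": {
  "series": [
    [[-10,35,-10,0.14,60],[-10,35,-30,0.14,60],[-12,30,-30,0.14,60],[-12,30,0,0.14,60],[0,0,0,0.1,60],[0,0,0,0,60],[0,0,0,0,60]]
  ]
}}

```text
clock: 16.85
tool_pos: [0.4952, 0.3512, 0.2242]
eef_rot: [0.427, 0.904, -0.0, 0.0]
contact_force: [-0.0, -0.4, -0.4]
opening: 0.681
```

Run:
```python
from h import *
p,R,s=tool();print(p,yaw(R),s['clock'],s['contact_force'],s['opening'],s['q'][6])
m,o=look(['lid_grip','lid_key','lid_seat'],'w14')
for n,z in(('lid_grip',.044),('lid_key',.012),('lid_seat',.012)):
    for a in o[n]: print(n,a,atz(m,a[0],z))
```

```text
[0.49521728 0.35116027 0.22421955] 129.494686171666 16.85 [-0.00677502 -0.41849549 -0.35843044] 0.6809767592685884 -0.4445879785400565
lid_grip [([246.2, 46.7], 0.93), ([306.7, 235.6], 0.89), ([146.3, 149.0], 0.77)]
lid_key [([153.9, 185.0], 0.85), ([301.1, 262.0], 0.57)]
lid_seat [([302.8, 224.2], 0.89), ([160.9, 145.6], 0.71), ([255.0, 53.0], 0.58)]
lid_grip ([246.2, 46.7], 0.93) [0.35619361 0.42098462 0.044     ]
lid_grip ([306.7, 235.6], 0.89) [0.50557318 0.31957552 0.044     ]
lid_grip ([146.3, 149.0], 0.77) [0.33375109 0.2903143  0.044     ]
lid_key ([153.9, 185.0], 0.85) [0.34919073 0.25058699 0.012     ]
lid_key ([301.1, 262.0], 0.57) [0.52675515 0.28140103 0.012     ]
lid_seat ([302.8, 224.2], 0.89) [0.50007862 0.3178592  0.012     ]
lid_seat ([160.9, 145.6], 0.71) [0.33330694 0.29083818 0.012     ]
lid_seat ([255.0, 53.0], 0.58) [0.3575362  0.42246256 0.012     ]
```

View pics/w14.png

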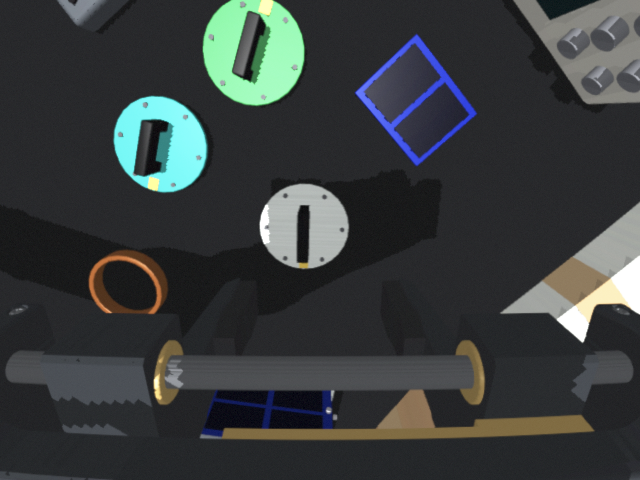

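The silver lid is at (304,226), handle (304,233), key mark (303,266). Turquoise is at (161,146) and green at (253,50). Handle ≈ (0.5056, 0.3196), bar along the image's vertical. Approaching part-way and rechecking.

Request:
{"op": "drive_tool", "data": {
  "series": [
    [[4,-12,-30,-0.02,60],[4,-12,-35,0,60],[2,-8,-35,0,60],[0,0,0,0,60],[0,0,0,0,60]]
  ]
}}

```text
clock: 17.55
tool_pos: [0.5048, 0.3204, 0.125]
eef_rot: [0.434, 0.901, 0.0, -0.0]
contact_force: [1.0, 0.7, 0.9]
opening: 0.682
```

Run:
```python
from h import *
p,R,s=tool();print(p,yaw(R),s['clock'],s['contact_force'],s['opening'],s['q'][6])
m,o=look(['lid_grip','lid_key','lid_seat'],'w15')
m1,o1=load('w14')
for n,z in(('lid_grip',.044),('lid_key',.012),('lid_seat',.012)):
    for a in o[n]: print(n,a,atz(m,a[0],z))
print(tri([(m1,(306.7,235.6)),(m,o['lid_grip'][0][0])]))
```

```text
[0.50482315 0.3204375  0.1250101 ] 128.51385107669208 17.55 [1.02749819 0.6586756  0.855869  ] 0.6824699084892745 -0.5092743840888473
lid_grip [([311.8, 238.6], 0.62), ([84.0, 120.5], 0.56)]
lid_key [([105.8, 175.1], 0.89), ([314.4, 278.0], 0.76)]
lid_seat [([111.1, 117.7], 0.9), ([313.8, 226.7], 0.74)]
lid_grip ([311.8, 238.6], 0.62) [0.50032006 0.31841595 0.044     ]
lid_grip ([84.0, 120.5], 0.56) [0.33365502 0.28994634 0.044     ]
lid_key ([105.8, 175.1], 0.89) [0.34970303 0.2505933  0.012     ]
lid_key ([314.4, 278.0], 0.76) [0.53020334 0.28293185 0.012     ]
lid_seat ([111.1, 117.7], 0.9) [0.33251479 0.29111905 0.012     ]
lid_seat ([313.8, 226.7], 0.74) [0.5019008  0.31801315 0.012     ]
(array([ 0.58374248,  0.20034535, -0.36434537]), [np.float64(0.0004779531837750591), np.float64(0.0004779531837749478)])
```

View pics/w15.png

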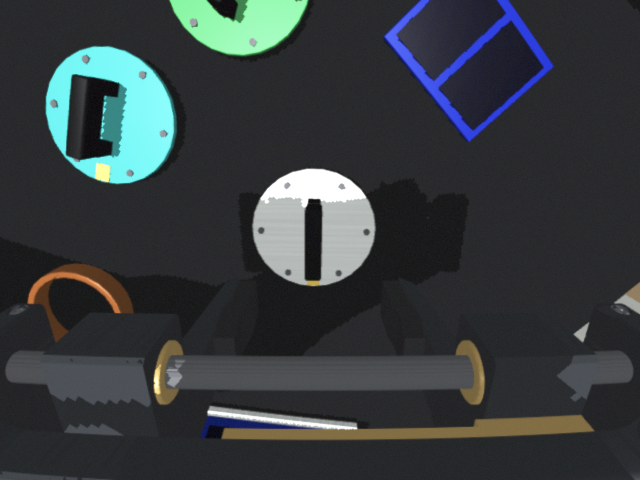

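Run:
```python
from h import *
p,R,s=tool();m,_=load('w15')
f=lambda px,z:(R.T@(atz(m,px,z)-p)*1000).round(1)
print('disc c',f((313.8,227.5),.018), 'disc L,R',f((253,229),.018),f((375,229),.018),'T',f((314,169),.018),'B',f((314,286),.012))
print('bar T54/18',f((313.5,199),.054),f((313.5,199),.018),'B54',f((313.5,281),.054),'sides',f((305,230),.054),f((322,230),.054))
im=cv2.imread('pics/w15.png');cv2.imwrite('pics/w15c.png',cv2.resize(im[150:300,230:400],None,fx=4,fy=4,interpolation=2))
```

```text
disc c [  0.4  -5.4 108.5] disc L,R [ -0.8 -52.8 108.3] [ -0.9  42.4 108.7] T [ 45.7  -5.  108.5] B [-53.4  -5.6 114.4]
bar T54/18 [31.3 -4.8 72.5] [ 23.   -5.5 108.5] B54 [-27.7  -5.1  72.4] sides [ 10.1 -10.6  72.4] [10.1  0.8 72.5]
```

View pics/w15c.png

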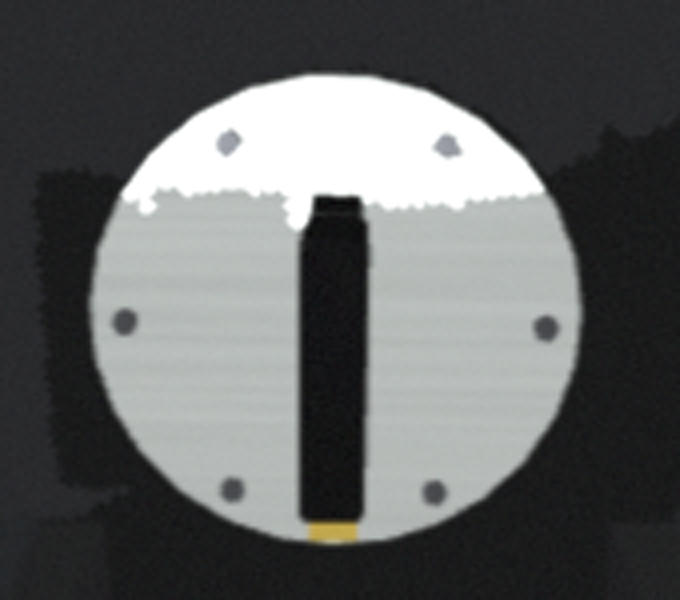

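The bar is centred at tool (0, −5) mm with the key at the near end. Descending to grip.

Request:
{"op": "drive_tool", "data": {
  "series": [
    [[-2,-2,-30,-0.014,60],[-2,-1,-35,0,60],[0,0,-25,0,60],[0,0,-9,0,60],[0,0,0,0,60],[0,0,0,0,40],[0,0,0,0,20],[0,0,0,0,8],[0,0,0,0,8],[0,0,0,0,8]]
  ],
  "force": 40
}}

```text
clock: 18.75
tool_pos: [0.5009, 0.3172, 0.0258]
eef_rot: [0.44, 0.898, 0.0, 0.0]
contact_force: [0.2, -0.0, -0.0]
opening: 0.251
```

Request:
{"op": "drive_tool", "data": {
  "series": [
    [[0,0,0,0,8],[0,0,0,0,8],[0,0,0,0,8]]
  ]
}}

```text
clock: 19.05
tool_pos: [0.5009, 0.3174, 0.0256]
eef_rot: [0.44, 0.898, 0.0, 0.0]
contact_force: [1.0, 1.1, 1.8]
opening: 0.132
```

Run:
```python
from h import *
p,R,s=tool();print(p,yaw(R),s['clock'],s['contact_force'],s['moment'],s['opening'],s['q'][6])
m,o=look(['lid_key','lid_seat'],'w16')
```

```text
[0.50090182 0.31735118 0.02558771] 127.75902274444353 19.05 [0.9650636  1.10287392 1.78640492] [ 0.07308097 -0.22192679 -0.01274298] 0.13171529989580663 -0.6217051245131165
lid_key [([318.3, 351.9], 0.79), ([0.0, 207.0], 0.66)]
lid_seat [([317.7, 284.6], 0.86), ([5.6, 124.1], 0.68)]
```

View pics/w16.png

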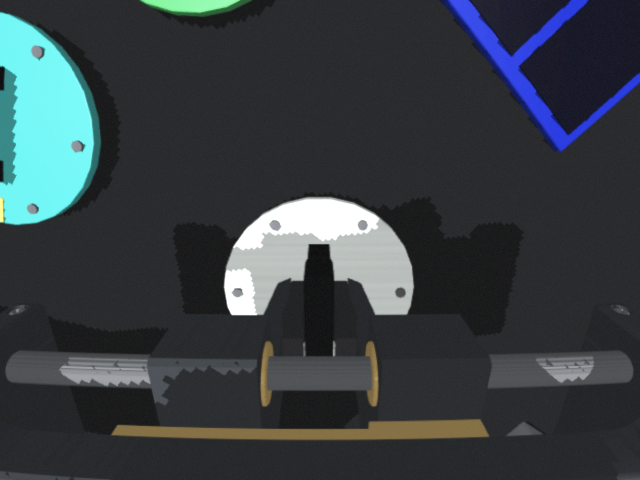

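```bash
python3 - <<'E' | grep -v '^w[56] '
from fit import *
p,R,s_=tool();m,_=load('w16')
f=lambda px,z:(R.T@(atz(m,px,z)-p)*1000).round(1)
print('disc top edge',f((318.5,197),.018),'L',f((224.5,288),.018),'R',f((413,288),.018),'bar end top',f((318.5,258),.054),f((318.5,244),.018))
q=np.load('sat.npy')
m,_=load('x11wrist');im=cv2.imread('pics/x11wrist.png')
def poly(P,col):
    pts=np.array([proj(m,W(q,l)) for l in P]);cv2.polylines(im,[np.round(pts*8).astype(int).reshape(-1,1,2)],False,col,1,cv2.LINE_AA,3)
a=np.linspace(0,6.283,60)
for rr in(50,38):poly([(rr*np.cos(x),56+rr*np.sin(x),150) for x in a],(0,0,255))
poly([(115,115,120),(-115,115,120),(-115,-115,120),(115,-115,120),(115,115,120)],(0,255,0))
poly([(38,49,142),(38,63,142),(50,63,142),(50,49,142),(38,49,142)],(255,0,0))
poly([(48,-90,149),(60,-90,149),(60,-26,149),(48,-26,149),(48,-90,149)],(255,0,255))
poly([(-60,-90,149),(-30,-90,149),(-30,-26,149),(-60,-26,149),(-60,-90,149)],(255,0,255))
cv2.imwrite('pics/ov11.png',cv2.resize(im[20:280,10:300],None,fx=2.7,fy=2.3,interpolation=cv2.INTER_CUBIC))
E
```

```text
[0.62678672 0.01994906 0.52307327] 29.96989055189573
saddle_axis [ 0.6558 -0.0303  0.155 ]
port_rim [0.5988 0.0685 0.15  ]
notch [0.6352 0.0894 0.15  ]
strap_hinge [ 0.6318 -0.0788  0.178 ]
disc top edge [47.5 -0.   7.6] L [  0.8 -47.5   7.6] R [ 0.8 47.7  7.7] bar end top [ 32.4  -0.  -28.4] [24.5 -0.   7.6]
```

View pics/ov11.png

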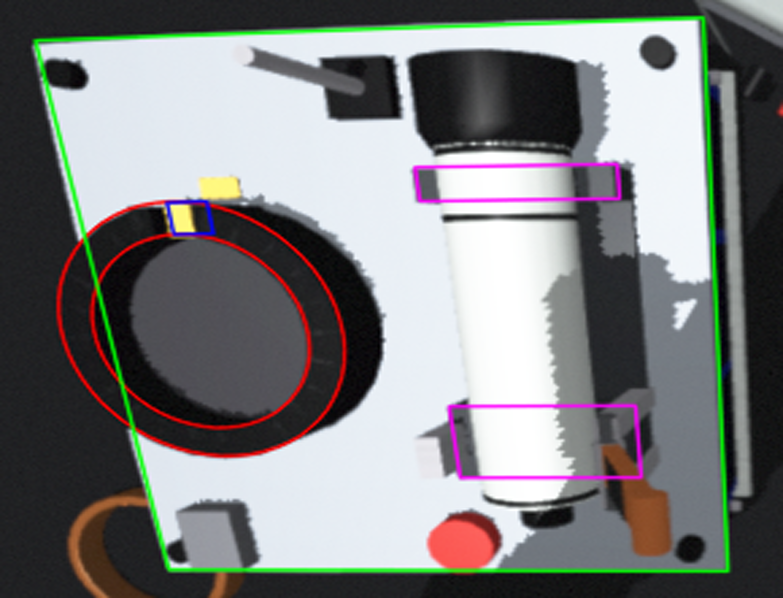

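The fit overlays the picture to within a pixel: port (0.5988, 0.0685), yaw 30.0°. The lid is gripped on its centre. I'm lifting and moving above the port with tool yaw at 163°, which puts the key 47° (34 mm) short of the notch.

Request:
{"op": "drive_tool", "data": {
  "series": [
    [[0,0,10,0,8],[0,0,30,0,8],[0,0,45,0,8],[0,0,45,0,8],[5,-12,45,0.05,8],[13,-33,40,0.08,8],[13,-33,15,0.08,8],[13,-33,0,0.08,8],[13,-33,0,0.08,8],[13,-33,0,0.08,8]]
  ]
}}

```text
clock: 20.2
tool_pos: [0.5692, 0.1401, 0.2529]
eef_rot: [0.227, 0.974, -0.001, -0.001]
contact_force: [-0.2, 0.8, -3.1]
opening: 0.13
```

Request:
{"op": "drive_tool", "data": {
  "series": [
    [[13,-33,0,0.08,8],[10,-28,0,0.08,8],[5,-11,0,0,8],[0,0,0,0.1,8],[0,0,0,0.14,8],[0,0,0,0.14,8],[0,0,0,0.14,8],[0,0,0,0.14,8],[0,0,0,0.14,8],[0,0,0,0,8]]
  ]
}}

```text
clock: 21.2
tool_pos: [0.5969, 0.071, 0.2526]
eef_rot: [-0.247, 0.969, 0.001, -0.001]
contact_force: [-0.2, -0.2, -2.7]
opening: 0.134
```

Run:
```python
from h import *
p,R,s=tool();print(p,yaw(R),s['clock'],s['contact_force'],s['moment'],s['opening'],s['q'].round(2))
```

```text
[0.59691771 0.07098139 0.25259125] -151.41185584725133 21.2 [-0.15499408 -0.18639071 -2.71293487] [ 0.18440658 -0.10174751 -0.04659418] 0.13382791314870005 [ 0.33  0.81 -1.01  1.6   0.74  1.16  1.21]
```

The final orientation is reachable, with q7 = 1.21. Turning back to 163° and lowering part-way.

Request:
{"op": "drive_tool", "data": {
  "series": [
    [[1,-1,0,-0.13,8],[1,-1,0,-0.14,8],[0,-0.5,-10,-0.14,8],[0,0,-20,-0.14,8],[0,0,-20,-0.14,8],[0,0,-10,-0.11,8],[0,0,-3,0,8],[0,0,0,0,8],[0,0,0,0,8]]
  ]
}}

```text
clock: 22.1
tool_pos: [0.6001, 0.0683, 0.1906]
eef_rot: [0.15, 0.989, 0.0, 0.0]
contact_force: [0.5, 0.2, -2.1]
opening: 0.13
```

Run:
```python
from h import *
p,R,s=tool();print(p,yaw(R),s['clock'],s['contact_force'],s['moment'],s['opening'],s['q'].round(2))
look([],'w17')
im=cams.snapshot('side');cv2.imwrite('pics/s17.png',cv2.resize(im[150:290,220:360],None,fx=5,fy=4.2,interpolation=2))
im=cams.snapshot('top');cv2.imwrite('pics/t17.png',cv2.resize(im[150:270,250:380],None,fx=5,fy=5,interpolation=2))
```

```text
[0.60007125 0.06826762 0.190565  ] 162.7573275461111 22.1 [ 0.4558479   0.17411097 -2.10069419] [ 0.0767492  -0.1681297   0.03452799] 0.12985363508551756 [ 0.22  0.82 -0.77  1.66  0.68  0.94  0.47]
```

View pics/w17.png

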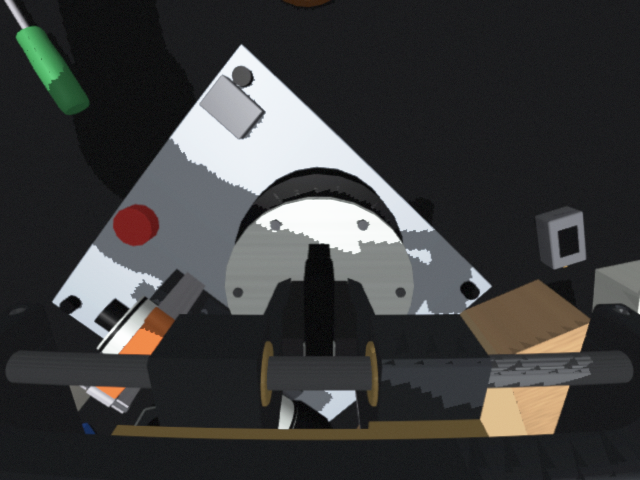

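View pics/s17.png

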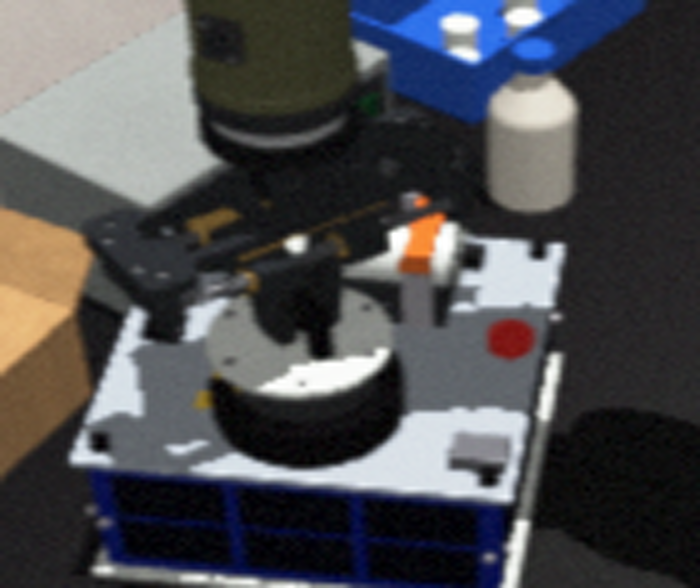

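Side view shows the strap flat over the barrel. The lid is above the port with the key on the +x/antenna side. Checking alignment with an overlay.

```bash
python3 - <<'E' | grep -v '^w[56] '
from fit import *
q=np.load('sat.npy')
m,_=load('w17');im=cv2.imread('pics/w17.png');p,R,s_=tool()
def poly(P,col):
    pts=np.array([proj(m,P_) for P_ in P]);cv2.polylines(im,[np.round(pts*8).astype(int).reshape(-1,1,2)],False,col,1,cv2.LINE_AA,3)
a=np.linspace(0,6.283,90)
poly([W(q,(50*np.cos(x),56+50*np.sin(x),150)) for x in a],(0,0,255))
poly([W(q,(50*np.cos(x),56+50*np.sin(x),120)) for x in a],(0,0,255))
poly([W(q,l) for l in [(115,115,120),(-115,115,120),(-115,-115,120),(115,-115,120),(115,115,120)]],(0,255,0))
poly([p+R@np.array([.048*np.cos(x),.048*np.sin(x),.0076]) for x in a],(255,0,0))
cv2.imwrite('pics/ov17.png',cv2.resize(im[30:330,40:500],None,fx=1.7,fy=1.9,interpolation=cv2.INTER_CUBIC))
E
```

```text
[0.62678672 0.01994906 0.52307327] 29.96989055189573
saddle_axis [ 0.6558 -0.0303  0.155 ]
port_rim [0.5988 0.0685 0.15  ]
notch [0.6352 0.0894 0.15  ]
strap_hinge [ 0.6318 -0.0788  0.178 ]
```

View pics/ov17.png

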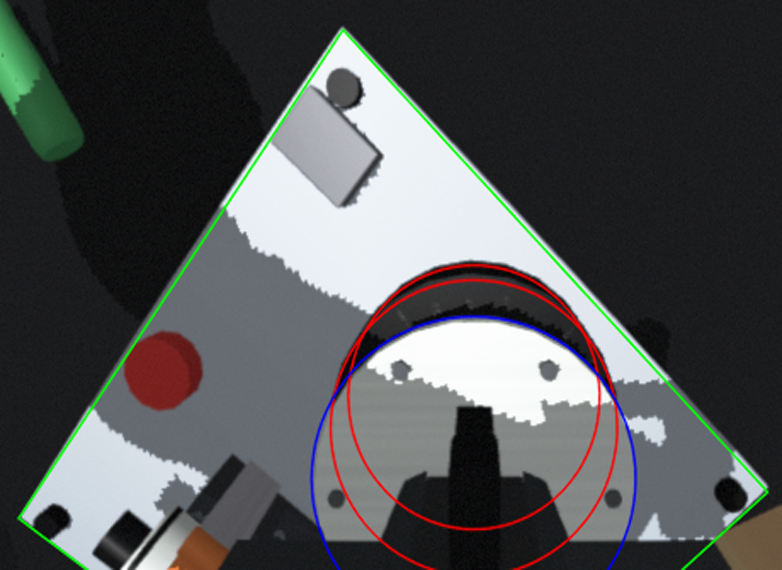

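The fit agrees to within about 1 mm from this angle too. Lowering onto the rim with a small correction.

Request:
{"op": "drive_tool", "data": {
  "series": [
    [[-1.8,0.3,-4,0,8],[0,0,-6,0,8],[0,0,-4,0,8],[0,0,-2,0,8],[0,0,-1,0,8],[0,0,0,0,8]]
  ]
}}

```text
clock: 22.85
tool_pos: [0.598, 0.0681, 0.1727]
eef_rot: [0.15, 0.989, 0.0, -0.0]
contact_force: [-0.4, -0.0, -2.5]
opening: 0.131
```

Request:
{"op": "drive_tool", "data": {
  "series": [
    [[0,0,-1,0,8],[0,0,-1,0,8],[0,0,0,0,8]]
  ]
}}

```text
clock: 23.15
tool_pos: [0.598, 0.068, 0.1708]
eef_rot: [0.15, 0.989, -0.0, -0.0]
contact_force: [0.5, -0.1, -3.4]
opening: 0.127
```

Request:
{"op": "drive_tool", "data": {
  "series": [
    [[0,0,-0.7,0,8],[0,0,0,0,8]]
  ]
}}

```text
clock: 23.35
tool_pos: [0.598, 0.0682, 0.1704]
eef_rot: [0.15, 0.989, 0.0, 0.0]
contact_force: [-1.3, -0.2, -1.1]
opening: 0.128
```

Request:
{"op": "drive_tool", "data": {
  "series": [
    [[0,0,-0.7,0,8],[0,0,0,0,8]]
  ]
}}

```text
clock: 23.55
tool_pos: [0.5978, 0.0683, 0.17]
eef_rot: [0.15, 0.989, 0.0, 0.0]
contact_force: [-3.2, 0.0, 3.6]
opening: 0.131
```

Request:
{"op": "drive_tool", "data": {
  "series": [
    [[0,0,-0.5,0,8],[0,0,0,0,8]]
  ]
}}

```text
clock: 23.75
tool_pos: [0.5976, 0.0685, 0.1697]
eef_rot: [0.15, 0.989, 0.0, -0.0]
contact_force: [-4.6, -0.2, 6.8]
opening: 0.128
```

The key rests on the rim: contact at TCP 0.170 (seat 6–7 mm above rim), 47° short of the notch. I'll take one look, then turn.

Run:
```python
from h import *
p,R,s=tool();print(p,yaw(R),s['clock'],s['contact_force'],s['moment'])
im=cams.snapshot('side');cv2.imwrite('pics/s18.png',cv2.resize(im[180:280,220:340],None,fx=6,fy=6,interpolation=2))
```

```text
[0.5976025  0.06847227 0.16971001] 162.73541397032182 23.75 [-4.6163919  -0.15810944  6.82333319] [-0.13845711  0.6256952  -0.00390754]
```

View pics/s18.png

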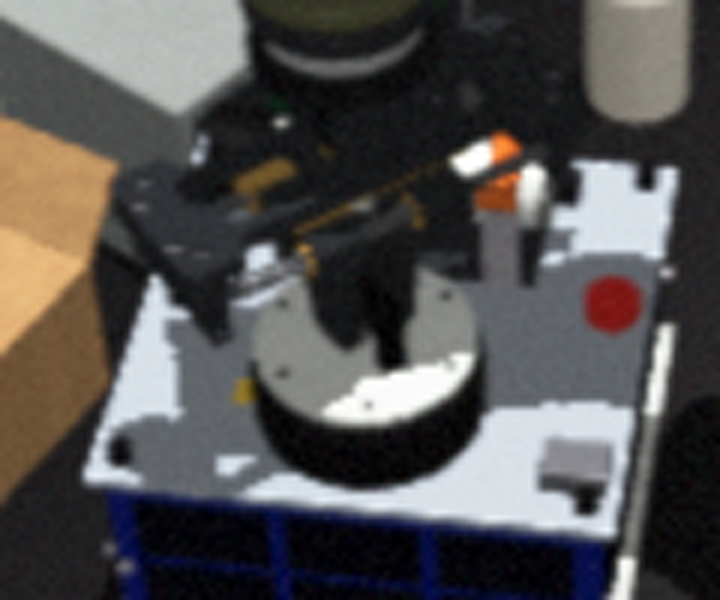

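Request:
{"op": "drive_tool", "data": {
  "series": [
    [[0,0,0,0.05,8],[0,0,0,0.08,8],[0,0,0,0.08,8],[0,0,0,0.08,8],[0,0,0,0.08,8],[0,0,0,0.08,8],[0,0,0,0.08,8],[0,0,0,0.08,8],[0,0,0,0.04,8],[0,0,0,0,8]]
  ]
}}

```text
clock: 24.8
tool_pos: [0.5979, 0.0669, 0.1698]
eef_rot: [-0.173, 0.985, -0.001, -0.0]
contact_force: [-4.8, -3.2, 8.8]
opening: 0.131
```

Yaw is 200° with the key still riding at the same height. Continuing in small turns.

Request:
{"op": "drive_tool", "data": {
  "series": [
    [[0,0.7,0,0.03,8],[0,0.3,0,0.03,8],[0,0,0,0.03,8],[0,0,0,0.03,8],[0,0,0,0,8]]
  ]
}}

```text
clock: 25.3
tool_pos: [0.5982, 0.0672, 0.1697]
eef_rot: [-0.231, 0.973, -0.002, -0.0]
contact_force: [-3.9, -3.6, 8.5]
opening: 0.126
```

Request:
{"op": "drive_tool", "data": {
  "series": [
    [[0,0,-0.3,0.025,8],[0,0,0,0.025,8],[0,0,0,0,8]]
  ]
}}

```text
clock: 25.6
tool_pos: [0.5982, 0.0671, 0.1696]
eef_rot: [-0.255, 0.967, -0.002, -0.0]
contact_force: [-3.6, -3.9, 8.6]
opening: 0.13
```

Request:
{"op": "drive_tool", "data": {
  "series": [
    [[0,0,-0.2,0.02,8],[0,0,0,0,8]]
  ]
}}

```text
clock: 25.8
tool_pos: [0.5984, 0.0673, 0.1693]
eef_rot: [-0.265, 0.964, -0.001, 0.0]
contact_force: [-1.2, -0.9, -1.0]
opening: 0.13
```

Request:
{"op": "drive_tool", "data": {
  "series": [
    [[0,0,0,0.02,8],[0,0,0,0,8]]
  ]
}}

```text
clock: 26.0
tool_pos: [0.5981, 0.0689, 0.1679]
eef_rot: [-0.276, 0.961, 0.0, -0.0]
contact_force: [-0.0, 0.2, -3.0]
opening: 0.127
```

Request:
{"op": "drive_tool", "data": {
  "series": [
    [[0,0,0,0.02,8],[0,0,0,0,8]]
  ]
}}

```text
clock: 26.2
tool_pos: [0.598, 0.0691, 0.168]
eef_rot: [-0.285, 0.958, 0.0, -0.0]
contact_force: [-0.5, -0.5, -1.9]
opening: 0.126
```

The key dropped: z fell with no upward force. Easing back slightly and lowering home.

Request:
{"op": "drive_tool", "data": {
  "series": [
    [[0,0,-1,-0.015,8],[0,0,-1,-0.005,8],[0,0,-1,0,8],[0,0,0,0,8]]
  ]
}}

```text
clock: 26.6
tool_pos: [0.5979, 0.069, 0.1652]
eef_rot: [-0.276, 0.961, 0.0, -0.0]
contact_force: [0.5, -0.1, -2.1]
opening: 0.131
```

Request:
{"op": "drive_tool", "data": {
  "series": [
    [[0,0,-1,0,8],[0,0,-1,0,8],[0,0,0,0,8]]
  ]
}}

```text
clock: 26.9
tool_pos: [0.5981, 0.069, 0.1637]
eef_rot: [-0.276, 0.961, -0.0, 0.0]
contact_force: [-0.3, -0.2, -1.3]
opening: 0.131
```

Request:
{"op": "drive_tool", "data": {
  "series": [
    [[0,0,-0.7,0,8],[0,0,0,0,8]]
  ]
}}

```text
clock: 27.1
tool_pos: [0.5981, 0.0691, 0.1636]
eef_rot: [-0.275, 0.961, -0.0, 0.0]
contact_force: [-2.8, -0.9, 5.1]
opening: 0.133
```

Request:
{"op": "drive_tool", "data": {
  "series": [
    [[0,0,-0.7,0,8],[0,0,0,0,8]]
  ]
}}

```text
clock: 27.3
tool_pos: [0.5981, 0.0691, 0.1636]
eef_rot: [-0.275, 0.961, -0.0, 0.0]
contact_force: [-3.9, -2.6, 9.7]
opening: 0.132
```

Request:
{"op": "drive_tool", "data": {
  "series": [
    [[0,0,-0.7,0,8],[0,0,0,0,8]]
  ]
}}

```text
clock: 27.5
tool_pos: [0.5981, 0.0691, 0.1635]
eef_rot: [-0.275, 0.961, -0.001, 0.0]
contact_force: [-4.9, -3.1, 15.0]
opening: 0.128
```

It's firm at TCP 0.1636, exactly the home height. Relieving, releasing and rising.

Request:
{"op": "drive_tool", "data": {
  "series": [
    [[0,0,1.5,0,8],[0,0,0,0,14],[0,0,0,0,24],[0,0,0,0,34],[0,0,0,0,34],[0,0,15,0,34],[0,0,35,0,34],[0,0,45,0,34],[-15,20,40,0,34],[-20,40,0,0,34]]
  ],
  "force": 10
}}

```text
clock: 28.5
tool_pos: [0.5663, 0.129, 0.304]
eef_rot: [-0.272, 0.962, 0.0, 0.005]
contact_force: [0.7, 1.0, -0.2]
opening: 0.383
```

Request:
{"op": "drive_tool", "data": {
  "series": [
    [[-20,40,0,0,34],[-20,30,0,-0.1,34],[0,0,0,0,34],[0,0,0,0,34]]
  ]
}}

```text
clock: 28.9
tool_pos: [0.5229, 0.1997, 0.2989]
eef_rot: [-0.229, 0.974, -0.0, 0.001]
contact_force: [1.2, -0.3, 0.7]
opening: 0.388
```

```bash
python3 - <<'E' | grep -v '^w[56] '
from fit import *
q=np.load('sat.npy')
p,R,s=tool();print(p,yaw(R),s['clock'],s['contact_force'])
m,o=look(['lid_seat','lid_key','lid_grip','barrel_mid','barrel_hood','strap_tip'],'w20')
for c in('side','top'):
    m,o=look(['lid_key','lid_seat','strap_tip'],'x20'+c,c)
H=W(q,(-45,-88,178))
for c in('wrist','side','top'):
    m=load('w20' if c=='wrist' else 'x20'+c)[0]
    for nm,l in(('home seat',(0,56,150)),('key',(42,56,150)),('strap tip0',(-45,-16,178)),('hood',(93,-58,155)),('mid',(0,-58,155))):print(c,nm,proj(m,W(q,l)).round(1))
im=cv2.imread('pics/x20side.png');cv2.imwrite('pics/s20.png',cv2.resize(im[160:290,220:350],None,fx=5.5,fy=4.6,interpolation=2))
E
```

```text
[0.62678672 0.01994906 0.52307327] 29.96989055189573
saddle_axis [ 0.6558 -0.0303  0.155 ]
port_rim [0.5988 0.0685 0.15  ]
notch [0.6352 0.0894 0.15  ]
strap_hinge [ 0.6318 -0.0788  0.178 ]
[0.52286989 0.19971463 0.29893261] -153.57743578931783 28.9 [ 1.21956635 -0.30833513  0.68723204]
lid_seat [([461.7, 79.4], 0.78), ([151.5, 222.1], 0.75), ([535.4, 145.2], 0.63)]
lid_key [([166.1, 266.8], 0.87), ([423.6, 73.9], 0.76), ([563.7, 154.9], 0.65)]
lid_grip [([548.7, 151.1], 0.83), ([140.1, 235.0], 0.65), ([472.3, 74.7], 0.55)]
barrel_mid [([37.5, 234.2], 0.77)]
barrel_hood [([65.0, 318.5], 0.95)]
strap_tip [([44.4, 187.2], 0.83)]
lid_key [([251.9, 441.6], 0.95), ([266.7, 236.3], 0.85), ([311.6, 371.9], 0.68)]
lid_seat [([261.0, 424.6], 0.9), ([310.4, 387.2], 0.69), ([281.2, 238.3], 0.65)]
strap_tip [([279.6, 239.1], 0.5)]
lid_key [([287.3, 197.9], 0.79)]
lid_seat [([295.0, 210.2], 0.67), ([184.2, 301.3], 0.63), ([288.9, 196.3], 0.61)]
strap_tip [([323.3, 208.6], 0.53)]
wrist home seat [154.1 224.4]
wrist key [163.5 266.3]
wrist strap tip0 [ 44.2 187.6]
wrist hood [ 65.  319.4]
wrist mid [ 35.9 233.3]
side home seat [280.7 238.6]
side key [264.9 237. ]
side strap tip0 [302.1 213.7]
side hood [255.7 204.6]
side mid [288.7 207.8]
top home seat [295.3 210.6]
top key [287.9 198.5]
top strap tip0 [324.7 208.6]
top hood [312.3 163.7]
top mid [329. 190.]
```

View pics/w20.png

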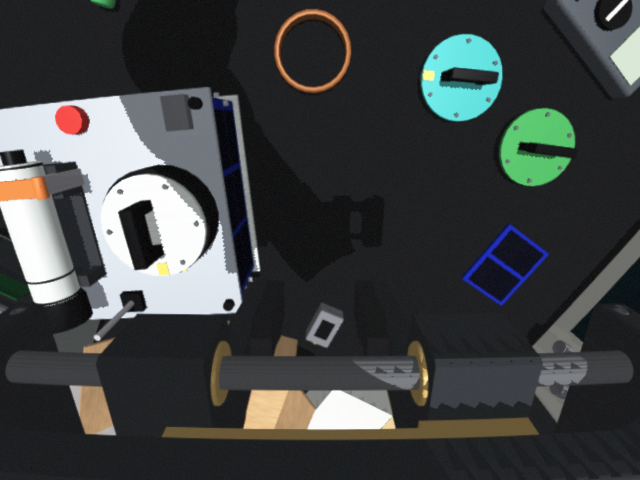

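View pics/s20.png

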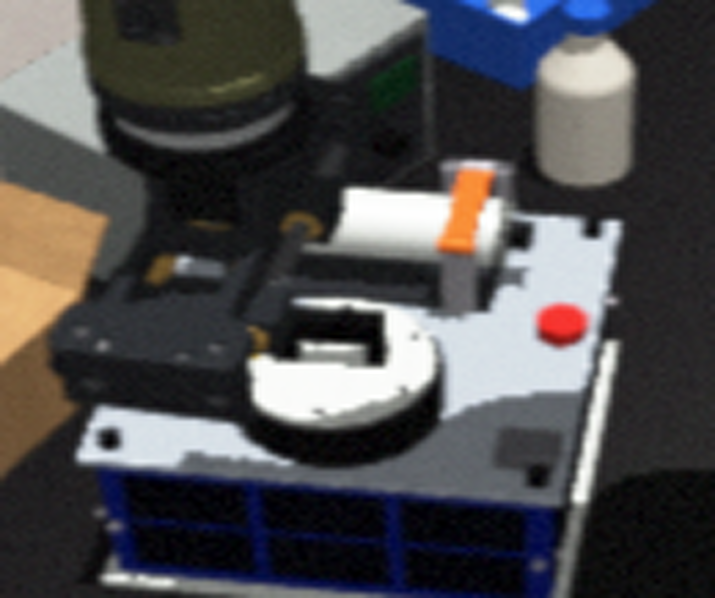

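Everything matches the predicted pixels within 1–3 px: seat (152,222) against (154,224), key (166,267) against (164,266), strap tip (44,187) against (44,188), hood (65,319) against (65,319). Robot is clear. Handing in.

Run:
```python
from plant import r,sensors
print(r.finish_job(), sensors.get_state()['clock'])
```

```text
the job is handed in; nothing more can be done
the job is handed in; nothing more can be done
```

The barrel, strap and lid jobs are all done and handed in, at about 30 s of the 72 s allowed; no verdict was reported.

- **Barrel and strap:** I set the barrel down in the saddle with its hood at the side away from the strap's block. I then pushed the strap over and pressed it flat: contact was at 181 mm with 11 N, which is where the strap's top should be.
- **Lid:** I set the silver lid in the port with its key on the rim, about 47° (roughly 34 mm) short of the notch. Turning it on the rim, the key dropped in at about 211° tool yaw. I pressed it home with about 15 N, and it stopped at the height expected for fully seated.
- **Last checks:** In the final wrist view the lid's seat and key, the strap's tip, and the barrel's middle and hood lay within about 3 px of where they should be. The gripper was open and clear of everything.
- **What disagreed:**
  - The side camera's network put the strap's tip on the lid, with low confidence (0.5). The side picture itself shows the strap flat.
  - Two-view heights did not come out for `barrel_mid` or the lid handle, because the network points were a few pixels off. I used the stated heights there, and contact during the moves bore them out.

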